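# Finish the spacer stack on a jolley machine's depth stop

## Robot

A 6-joint arm with a two-finger parallel gripper is mounted at the origin on the work surface. World frame = base frame: x ahead of the robot, y to its left, z up, the work surface at z = 0. Lengths are in m, angles in rad, forces in N, time in s.
With the tool pointing down it reaches from about 0.3 to 0.75 m from the base axis. Payload 8.5 kg.
Tool frame: the origin (TCP) lies midway between the tips of the shut fingers; the grasp point (between the pads) lies grasp_offset behind it (grasp_offset is the distance from the TCP to the grasp point, in m); z points along the fingers, x is the direction in which the jaws open and shut, and the axes are right-handed (so a half turn about z gives the same grasp; the last joint's range is limited). The gripper opens to 88 mm and grips with 3 to 60 N. Pads are 18 mm wide; open, the fingers measure 123 mm over their backs; the gripper's body (75 mm by 187 mm) begins 45 mm behind the grasp point.
Start: joints at [-1.388, 0.381, 1.297, -0, 1.464, -0.215], TCP at [0.213, -0.507, 0.239] pointing down, gripper open.
Joint ranges: [-3.11, 3.11], [-0.89, 2.33], [0.22, 2.48], [-1.42, 4.56], [0.17, 2.85], [-2.88, 2.88]. Speed limits (rad/s): [2.39, 2.39, 3.14, 3.14, 3.14, 3.14].

## Interface

Orientations are given as a rotation vector (axis times angle).
In Python, from plant import * gives the robot as it stands. The module is installed in compiled form; this text tells all that it offers.
- The arm moves only by the tool step_arm, never from a script. Its argument "targets" is a list of rows, each an object of numbers: "x", "y", "z": the shift along the tool's x, y, z in mm; "spin": the turn about the tool's z in degrees; "grip": the closure, from 0 (fully open) to 1 (shut). In form: [{"x": .., "y": .., "z": .., "spin": .., "grip": ..}, ...]. A call has 1 to 5 rows; each row shifts and turns the commanded pose from where the row before left it, along the tool's axes as they then stand; what a row does not reach is not made up. A row lasts 1/12 s, in which the tool goes at most 41.7 mm and 7.16 degrees, less where a joint would pass 70% of its speed; a pose out of reach is approached as far as the arm can. A call with a gripper value outside its range is refused whole. The fingers move at their own pace and stop on an object; the grip force is fixed at half the most. Time passes only in rows, so rows that do not move let the fingers close. It gives the time, the measured TCP pose, the force and the opening at its end, in the units of the state.
- observe(): the state, without advancing time (a new reading comes with each control period).
- get_image(name): name is "scene" or "top" or "wrist"; returns (picture, depth): 420x560x3 uint8, red, green, blue; 420x560 float32, m along the optical axis (not along the pixel's ray), 0 where there is no reading.
- get_calibration(name): a dict with "mtx" (3x3 intrinsics, pixels), "R" (3x3) and "t" (3): a world point X has camera coordinates R X + t; the wrist camera has in their place "T_tool_cam" (4x4, takes a point from camera to tool coordinates, whose origin is the TCP and whose axes are the tool frame's). Camera axes: x right, y down, z forward; pixel columns grow to the right and rows downward; lengths in m; the calibration is good to about 2 mm. The wrist camera is an equidistant fisheye: a pixel r from the principal point sees the ray r / f radians off the axis. A picture is of the moment at which its call begins: read the wrist's pose just before it. get_calibration takes no time and is no camera call.
- close_job(): hands the job in, once; it reports no verdict.
The state is a dict: "time": time; "q": joint angles; "dq": joint speeds; "tau": joint torques, N m; "tcp_pos": TCP position; "tcp_rot": TCP orientation; "contact_force": force on the tool from outside, world axes, zero at the start; "ft_torque": the same for the moment, N m; "grip_width": finger opening in m.
Only numpy, scipy, OpenCV 4.12 (cv2) and the standard library are available. Lean on these libraries where they do the work, as an engineer would, in place of code of your own. Each camera call takes 0.05 s, during which the arm holds its last target.

## Task

On the pottery bench, finish the stack on the depth-stop spindle: the widest steel spacer is already on, so thread on the middle one and then the smallest, each lying flat on the one below. Then push the swinging keeper by its upright pin all the way round to its stop, across the end of the spindle. Leave everything else on the bench where it is.

Things in the scene. Friction and masses are not known exactly. Their poses are not given: they have to be found in the camera images.
- stand: The fixed fixture: grey base plate 20 mm thick, 104 mm along its x and 172 mm along its y (from y = -120 to +52 mm), bolted to the bench. Origin: on the bench, under the spindle; z up. The spindle (14 mm diameter, steel, upright) stands at x = y = 0; the keeper's pivot post (18 mm diameter, 70 mm tall) stands at x = 0, y = -85 mm.
- spindle_foot (a point): Foot of the spindle, on its axis at the plate's top face, 20 mm above the bench; axes as the stand's.
- spindle_tip (a point): Top end of the spindle, on its axis, 66 mm above the plate; the last 6 mm taper to 6 mm diameter. The three spacers make a stack 54 mm high, so 12 mm of spindle stay bare above it.
- spacer_wide: Plain steel ring spacer, upright bore 18 mm through, height 18 mm, outer diameter 58 mm, about 330 g (20 % either way). Origin: centre of its underside; z is the bore axis. Already on the spindle, lying on the plate; stays there.
- wide_centre (a point): Centre of the wide spacer, 9 mm above its underside.
- spacer_middle: Plain steel ring spacer, upright bore 18 mm through, height 18 mm, outer diameter 46 mm, about 200 g (20 % either way). Origin: centre of its underside; z is the bore axis. Starts lying flat on the bench, to the left of the fixture.
- middle_centre (a point): Centre of the middle spacer, 9 mm above its underside.
- spacer_small: Plain steel ring spacer, upright bore 18 mm through, height 18 mm, outer diameter 34 mm, about 90 g (20 % either way). Origin: centre of its underside; z is the bore axis. Starts lying flat on the bench, to the left of the fixture. Which of the two loose spacers lies nearer the robot changes.
- small_centre (a point): Centre of the small spacer, 9 mm above its underside.
- keeper_pivot (a point): On the keeper's vertical pivot axis, at the height of the arm's upper face, 100 mm above the bench; axes as the stand's. The hub around it is 26 mm in diameter, its top 104 mm above the bench.
- keeper_pin (a point): On the axis of the keeper's upright pin, 15 mm above the arm's upper face. The pin is 12 mm in diameter, stands from 100 to 130 mm above the bench, 60 mm from the pivot. The keeper arm is a flat dark bar 18 mm wide and 10 mm thick, underside 90 mm above the bench (4 mm over the spindle tip), reaching 95 mm from the pivot.
- keeper (a joint): Angle of the keeper (rad): 0 is closed, against its stop, the arm pointing along the stand's +y over the spindle's end; positive is counter-clockwise seen from above, so the open arm points to the stand's -x side at 1.57; range 0 to 1.9, starts 1.0 to 1.6. It swings level, stays where it is left and needs about 1 N at the pin; push the pin clockwise seen from above to close.
- mug: Bystander: glazed mug, 84 mm wide, 110 mm tall, handle at its +y; origin at the centre of its underside. Leave.
- glaze_jar: Bystander: closed jar, 64 mm wide, 90 mm tall; origin at the centre of its underside. Leave.
- knife: Bystander: potter's knife lying flat, 190 mm long along its x, 14 mm thick; origin under its middle. Leave.
- rib: Bystander: flat wooden rib 125 by 50 by 7 mm; origin on its underside. Leave.
- brush: Bystander: brush lying along its x, 190 mm long; origin on its underside. Leave.
- bowl: Bystander: open bowl, 130 mm wide, 55 mm tall; origin at the centre of its underside. Leave.
- scraper: Bystander: flat steel scraper 90 by 55 by 4 mm; origin at the centre of its underside. Leave.
There are look-alikes about, which are no part of the job. What is shaped like the spacer_middle but brown is not meant. What is shaped like the stand but purple is not meant.

How it is judged:
By the outcome, as a careful person would: the job done as asked, in the order asked, and still so for the second after the job is handed in, with the robot touching nothing.
It also fails if it takes over 61 s, if anything falls off the work surface, if the arm or the gripper's body presses on something with over 40 N, if the wrist force passes 120 N, or if a joint passes its speed limit or range.

## Working session

There is one attempt and no reset: what is moved stays moved. The work goes in short steps, Python scripts to look and compute and a tool call to move; the robot and the scene stay as the last step left them, time stands still between calls to the robot, and variables do not carry over. Pictures are saved under pics/ and viewed, and the job is handed in when it is done.

Besides the shell and the picture viewer there is one more tool, called after ">>>" by a JSON object that holds its "op" and its "data". step_arm: Moves the arm, as the interface text tells. Its arguments: {"type":"object","properties":{"targets":{"type":"array"}},"required":["targets"]}

```bash
mkdir -p pics
cat > h.py <<'E'
from plant import *
import numpy as np, cv2
from scipy.spatial.transform import Rotation as Rn
def world(name,u,v,d,cal=None):
    c=get_calibration(name);K=c["mtx"]
    X=np.array([(u-K[0,2])/K[0,0]*d,(v-K[1,2])/K[1,1]*d,d])
    return c["R"].T@(X-c["t"])
def save(n,im): cv2.imwrite("pics/"+n,im[:,:,::-1])
E
python3 - <<'E'
from h import *
s=observe();print(s)
for n in("scene","top"):
    p,d=get_image(n);save(n+"0.png",p);np.savez(n+"0.npz",p=p,d=d)
    c=get_calibration(n);print(n,c)
print(get_calibration("wrist"))
E
```

```text
{'time': 0.0, 'q': array([-1.38830164e+00,  3.81193169e-01,  1.29822285e+00, -3.54072832e-05,
        1.46360177e+00, -2.15258874e-01]), 'dq': array([-1.11944990e-04,  1.54704408e-03, -6.80867353e-05, -9.66095610e-04,
       -2.78948257e-04,  4.32581952e-04]), 'tau': array([ 3.23090744e-04, -4.37927520e+01, -2.24562299e+01,  7.13796378e-02,
        3.52529471e-02, -8.47631895e-05]), 'tcp_pos': array([ 0.21300158, -0.50678621,  0.23815207]), 'tcp_rot': array([-2.61571188e+00,  1.73820983e+00,  1.59601477e-03]), 'contact_force': array([-0.44686791, -0.4357587 , -0.0273021 ]), 'ft_torque': array([ 0.0103068 , -0.01293003,  0.03398588]), 'grip_width': 0.08820868057728978}
scene {'mtx': array([[455.63177803,   0.        , 281.13480113],
       [  0.        , 455.63177803, 209.09356132],
       [  0.        ,   0.        ,   1.        ]]), 'R': array([[-8.70676085e-01,  4.91856827e-01, -1.31498155e-04],
       [ 3.02738400e-01,  5.35691309e-01, -7.88279318e-01],
       [-3.87650122e-01, -6.86375759e-01, -6.15317560e-01]]), 't': array([ 0.39448395, -0.0747664 ,  1.40282856])}
top {'mtx': ar
[... 172 characters left out ...]
24234, -0.99979942,  0.00555389],
       [-0.98282363,  0.01789529, -0.18367762],
       [ 0.18354139, -0.00899288, -0.98297085]]), 't': array([0.0218892 , 0.50203391, 1.38404843])}
{'mtx': array([[325.1922621 ,   0.        , 279.79210505],
       [  0.        , 325.1922621 , 217.50446399],
       [  0.        ,   0.        ,   1.        ]]), 'T_tool_cam': array([[ 9.99999940e-01, -2.49694704e-04,  2.38662897e-04,
        -5.36678529e-04],
       [ 1.64091532e-04,  9.51430477e-01,  3.07863640e-01,
        -7.97634901e-02],
       [-3.03943074e-04, -3.07863583e-01,  9.51430461e-01,
        -1.45185208e-01],
       [ 0.00000000e+00,  0.00000000e+00,  0.00000000e+00,
         1.00000000e+00]])}
```

View pics/top0.png

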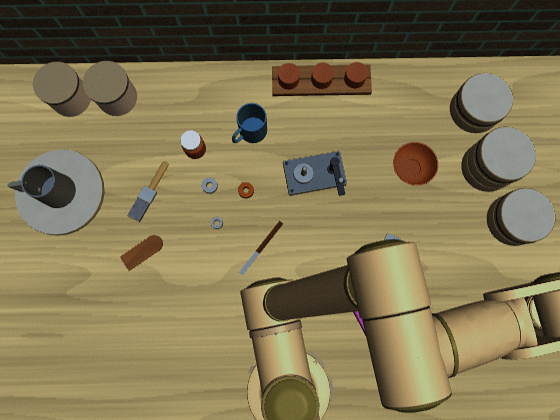

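View pics/scene0.png

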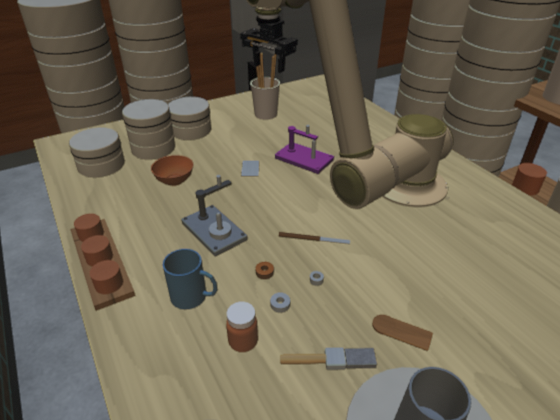

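Top view: a grey ring at (209,185), a brown ring at (246,190), a small grey ring at (217,223), the grey stand around (315,173), and the purple one hidden under the arm at about (360,318). By the description, the middle spacer is the grey ring at (209,185), the small spacer is the one at (217,223), and the brown ring is the decoy. I'll enlarge to confirm.

Run:
```python
from h import *
z=np.load("top0.npz");p=z['p']
c=cv2.resize(p[140:240,190:360],None,fx=4.7,fy=4.7,interpolation=cv2.INTER_CUBIC);save("crop0.png",c)
z=np.load("scene0.npz");p=z['p']
save("crop1.png",cv2.resize(p[160:320,170:340],None,fx=3.7,fy=3.7,interpolation=cv2.INTER_CUBIC))
```

```text
(no output)
```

View pics/crop0.png

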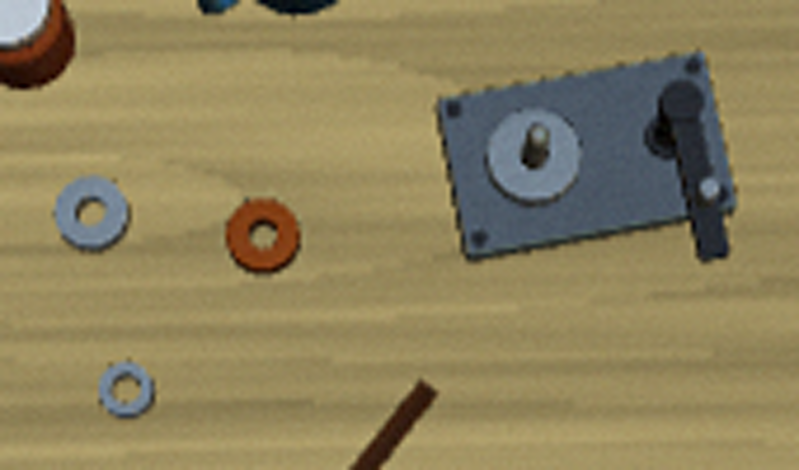

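View pics/crop1.png

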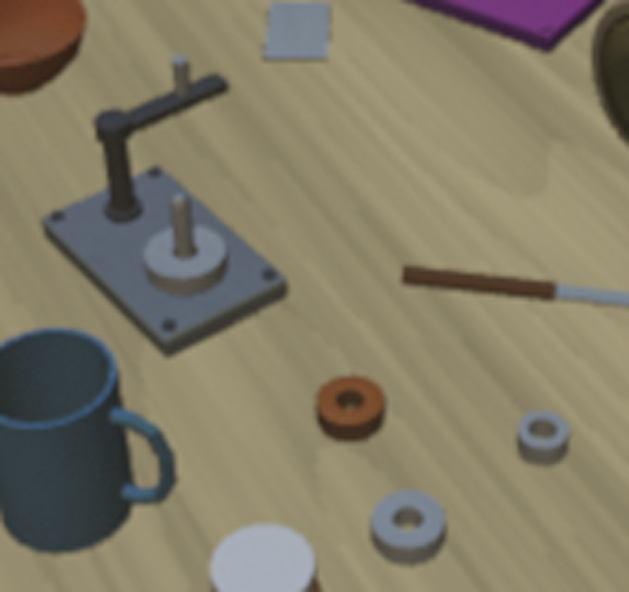

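The crops confirm it. The grey ring (crop 92,213) is larger than the small one (126,389), and the brown one (263,236) is the decoy. The keeper arm points toward the robot, with its pin at crop (708,188). Next I measure from depth.

Run:
```python
from h import *
from scipy.optimize import least_squares
for n in("top","scene"):
    z=np.load(n+"0.npz");d=z['d'].astype(float);p=z['p'];c=get_calibration(n);K=c["mtx"]
    v,u=np.mgrid[:420,:560];X=np.stack([(u-K[0,2])/K[0,0]*d,(v-K[1,2])/K[1,1]*d,d],-1)
    W=(X-c["t"])@c["R"]; np.save(n+"W.npy",W)
    if n=="top":
        guess={"mid":W[185,203,:2],"small":W[223,212,:2],"wide":W[177,298,:2]};print(guess)
        g=dict(mid=world("top",209.6,185.3,W[0,0,0]*0+np.median(d[183:188,203:206]))[:2],
               small=world("top",216.8,222.8,np.median(d[218:228,210:224]))[:2],
               wide=world("top",303.5,173,np.median(d[180:183,300:306]))[:2])
    for k,(h,ro) in dict(mid=(.018,.023),small=(.018,.017),wide=(.038,.029)).items():
        r=np.hypot(W[...,0]-g[k][0],W[...,1]-g[k][1])
        m=(r<ro+.012)&(abs(W[...,2]-h)<.006)&(d>0)
        P=W[m]
        ri=.009
        # centre by maximising annulus membership
        f=lambda q:-np.sum(np.clip((ro-np.hypot(*(P[:,:2]-q).T))/.002,-1,1))
        best=min(((f(g[k]+[a,b]),a,b) for a in np.arange(-.008,.0081,.0005) for b in np.arange(-.008,.0081,.0005)))
        print(n,k,g[k],m.sum(),"medz",np.median(P[:,2]),"mean",P[:,:2].mean(0),"mid-range",(P[:,:2].max(0)+P[:,:2].min(0))/2,"ext",np.ptp(P[:,:2],axis=0))
    # bench
    print("bench z",np.median(W[230:260,180:230,2]) if n=="top" else np.median(W[290:310,340:360,2]))
    for (a,b,lab) in ([(170,302,"tip"),(180,340.7,"pin")] if n=="top" else [(215,219,'tip'),(177,219,'pin')]):
        b=int(b);print(lab,W[a-3:a+4,b-3:b+4].reshape(-1,3)[np.argsort(-W[a-3:a+4,b-3:b+4,2].ravel())[:6]].round(4).tolist())
    # high points
    if n=="top":
        for h0,h1 in((.08,.098),(.094,.108),(.115,.14)):
            m=(W[...,2]>h0)&(W[...,2]<h1);m[:150]=0;m[200:]=0;m[:,:285]=0;m[:,350:]=0
            vv,uu=np.where(m);print(h0,[(int(a),int(b),*W[a,b].round(4).tolist()) for a,b in zip(vv,uu)][:60:2])
```

```text
{'mid': array([0.57776466, 0.23496347]), 'small': array([0.46732448, 0.2093407 ]), 'wide': array([ 0.59277206, -0.0396635 ])}
top mid [0.57747523 0.21642365] 155 medz 0.018264961330779143 mean [0.57978604 0.21831365] mid-range [0.5802481 0.2187192] ext [0.04471582 0.04592785]
top small [0.46822116 0.19601677] 72 medz 0.018858495256257626 mean [0.46938917 0.19672416] mid-range [0.46861429 0.19603312] ext [0.03251081 0.03118811]
top wide [ 0.60325607 -0.0555495 ] 252 medz 0.03862571529022875 mean [ 0.60545241 -0.05483821] mid-range [ 0.60636982 -0.05587751] ext [0.05803907 0.05528624]
bench z 0.00046383098148465476
tip [[0.6029, -0.0574, 0.0885], [0.6059, -0.0547, 0.0882], [0.6058, -0.0575, 0.0882], [0.6032, -0.0519, 0.0876], [0.6093, -0.0577, 0.0861], [0.6007, -0.0547, 0.086]]
pin [[0.5633, -0.1499, 0.1374], [0.5639, -0.1475, 0.1355], [0.5642, -0.145, 0.1344], [0.5587, -0.1448, 0.1342], [0.5588, -0.1502, 0.1334], [0.5619, -0.1506, 0.1319]]
0.08 [(160, 333, 0.6248, -0.1352, 0.0977), (164, 330, 0.6157, -0.1274, 0.0895), (166, 332, 0.6093, -0.1324, 0.0917), (166, 334, 0.6077, -0.1373, 0.
[... 2571 characters left out ...]
.04442124 0.04540076]
scene small [0.46822116 0.19601677] 107 medz 0.017384316180042957 mean [0.46900515 0.19729635] mid-range [0.46743614 0.19783552] ext [0.03641409 0.03279763]
scene wide [ 0.60325607 -0.0555495 ] 239 medz 0.03753722754245476 mean [ 0.60673    -0.05037887] mid-range [ 0.60535019 -0.05522308] ext [0.05714544 0.06147892]
bench z -0.0001412429405855067
tip [[0.9099, 0.8089, 0.8043], [0.603, -0.0542, 0.0874], [0.6041, -0.0519, 0.0862], [0.6046, -0.0569, 0.0861], [0.6062, -0.0532, 0.0861], [0.6074, -0.0507, 0.0851]]
pin [[0.56, -0.1509, 0.1323], [0.5571, -0.1513, 0.1312], [0.5585, -0.1481, 0.1303], [0.5629, -0.1514, 0.1298], [0.5606, -0.1501, 0.1298], [0.5615, -0.1417, 0.1287]]
```

Run:
```python
from h import *
import plant
print([k for k in dir(plant) if k[0]!='_'],plant.grasp_offset)
W=np.load("topW.npy")
for l,(v0,v1,u0,u1,h0,h1) in dict(jar=(128,150,178,208,.07,.1),mug=(95,145,228,272,.09,.12)).items():
    B=W[v0:v1,u0:u1].reshape(-1,3);B=B[(B[:,2]>h0)&(B[:,2]<h1)];print(l,B.min(0),B.max(0))
Wc=W[185:196,238:255].reshape(-1,3);Wc=Wc[Wc[:,2]>.012];print("brown",Wc.mean(0))
```

```text
['MotionError', 'close_job', 'get_calibration', 'get_image', 'grasp_offset', 'observe'] 0.0187
jar [0.66605765 0.23421386 0.07028568] [0.72135883 0.28860922 0.09913433]
mug [0.70417589 0.0484296  0.09001776] [0.79206974 0.14211392 0.11913587]
brown [0.56229197 0.11286092 0.01829055]
```

```bash
cat >> h.py <<'E'
def go(x,y,z,yaw=None,s=None):
    "total tool-frame shift (mm) and spin (deg) to reach a world TCP; print"
    s=s or observe();R=Rn.from_rotvec(s["tcp_rot"]).as_matrix()
    d=R.T@(np.array([x,y,z])-s["tcp_pos"])*1e3
    yw=np.degrees(np.arctan2(R[1,0],R[0,0]))
    sp=None if yaw is None else -((yaw-yw+180)%360-180)
    print("t",round(s["time"],2),"tcp",s["tcp_pos"].round(4),"yaw",yw.round(2),"tilt",np.degrees(np.arccos(-R[2,2])).round(2),"shift",d.round(1),"spin",sp)
E
python3 - <<'E'
from h import *
go(.53,.20,.20)
E
```

```text
t 0.1 tcp [ 0.213  -0.5068  0.2382] yaw -67.21 tilt 0.07 shift [-528.8 -566.    39. ] spin None
```

>>> {"op": "step_arm", "data": {"targets": [{"x":-26.5,"y":-28.3,"z":0,"spin":0,"grip":0},{"x":-26.5,"y":-28.3,"z":0,"spin":0,"grip":0},{"x":-26.5,"y":-28.3,"z":0,"spin":0,"grip":0},{"x":-26.5,"y":-28.3,"z":0,"spin":0,"grip":0},{"x":-26.5,"y":-28.3,"z":0,"spin":0,"grip":0}]}}

```text
time: 0.52
tcp_pos: [0.2924, -0.3282, 0.2385]
tcp_rot: [-2.616, 1.739, 0.001]
contact_force: [0.7, 0.6, 0.6]
grip_width: 0.0879
```

>>> {"op": "step_arm", "data": {"targets": [{"x":-26.5,"y":-28.3,"z":0,"spin":0,"grip":0},{"x":-26.5,"y":-28.3,"z":0,"spin":0,"grip":0},{"x":-26.5,"y":-28.3,"z":0,"spin":0,"grip":0},{"x":-26.5,"y":-28.3,"z":0,"spin":0,"grip":0},{"x":-26.5,"y":-28.3,"z":0,"spin":0,"grip":0}]}}

```text
time: 0.93
tcp_pos: [0.3715, -0.1512, 0.2387]
tcp_rot: [-2.616, 1.739, 0.0]
contact_force: [0.2, -0.4, -0.9]
grip_width: 0.0881
```

>>> {"op": "step_arm", "data": {"targets": [{"x":-26.5,"y":-28.3,"z":0,"spin":0,"grip":0},{"x":-26.5,"y":-28.3,"z":0,"spin":0,"grip":0},{"x":-26.5,"y":-28.3,"z":0,"spin":0,"grip":0},{"x":-26.5,"y":-28.3,"z":0,"spin":0,"grip":0},{"x":-26.5,"y":-28.3,"z":0,"spin":0,"grip":0}]}}

```text
time: 1.35
tcp_pos: [0.4506, 0.026, 0.2387]
tcp_rot: [2.617, -1.738, -0.0]
contact_force: [1.1, -0.8, 0.8]
grip_width: 0.0884
```

Run:
```python
from h import *
go(.53,.20,.20)
```

```text
t 1.35 tcp [0.4506 0.026  0.2387] yaw -67.2 tilt 0.01 shift [-129.7 -140.6   38.7] spin None
```

>>> {"op": "step_arm", "data": {"targets": [{"x":-26,"y":-28,"z":8,"spin":0,"grip":0},{"x":-26,"y":-28,"z":8,"spin":0,"grip":0},{"x":-26,"y":-28,"z":8,"spin":0,"grip":0},{"x":-26,"y":-28,"z":8,"spin":0,"grip":0},{"x":-26,"y":-28,"z":7,"spin":0,"grip":0}]}}

```text
time: 1.77
tcp_pos: [0.5293, 0.2, 0.1988]
tcp_rot: [2.616, -1.738, -0.001]
contact_force: [0.4, -1.5, -0.6]
grip_width: 0.0885
```

```bash
cat >> h.py <<'E'
def wproj(Xw,s):
    c=get_calibration("wrist");T=c["T_tool_cam"];K=c["mtx"]
    R=Rn.from_rotvec(s["tcp_rot"]).as_matrix()
    Xt=(np.asarray(Xw)-s["tcp_pos"])@R; Xc=(Xt-T[:3,3])@T[:3,:3]
    th=np.arctan2(np.hypot(*Xc[:2]),Xc[2]);ph=np.arctan2(Xc[1],Xc[0])
    return K[:2,2]+K[0,0]*th*np.array([np.cos(ph),np.sin(ph)])
def wplane(u,v,h,s):
    "world point on plane z=h seen at wrist pixel"
    c=get_calibration("wrist");T=c["T_tool_cam"];K=c["mtx"]
    a=(np.array([u,v])-K[:2,2])/K[0,0];th=np.hypot(*a);n=a/max(th,1e-9)
    r=np.array([*(np.sin(th)*n),np.cos(th)])
    R=Rn.from_rotvec(s["tcp_rot"]).as_matrix()
    d=R@T[:3,:3]@r;o=R@T[:3,3]+s["tcp_pos"]
    return o+d*(h-o[2])/d[2]
def wmeas(W0,h,ro,s,p,name):
    c0=wproj([*W0,h],s);print("expected px",c0)
    u0,v0=(c0-60).astype(int);u0=max(u0,0);v0=max(v0,0)
    save(name,cv2.resize(p[v0:v0+120,u0:u0+120],None,fx=4.9,fy=4.9,interpolation=cv2.INTER_CUBIC));print("crop origin",u0,v0)
E
python3 - <<'E'
from h import *
s=observe();p,d=get_image("wrist");save("w1.png",p)
go(.5795,.2188,.004,s=s)
wmeas((.5795,.2188),.018,.023,s,p,"w1c.png")
wmeas((.4688,.1968),.018,.017,s,p,"w1d.png")
E
```

```text
t 1.77 tcp [0.5293 0.2    0.1988] yaw -67.19 tilt 0.06 shift [  2.2 -53.8 194.8] spin None
expected px [282.40192426 141.61235248]
crop origin 222 81
expected px [261.37838107 244.68523541]
crop origin 201 184
```

View pics/w1.png

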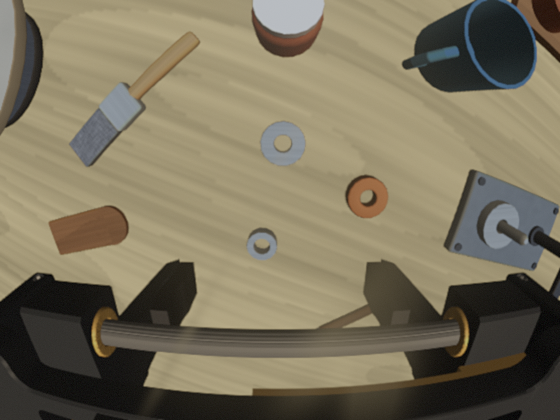

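View pics/w1c.png

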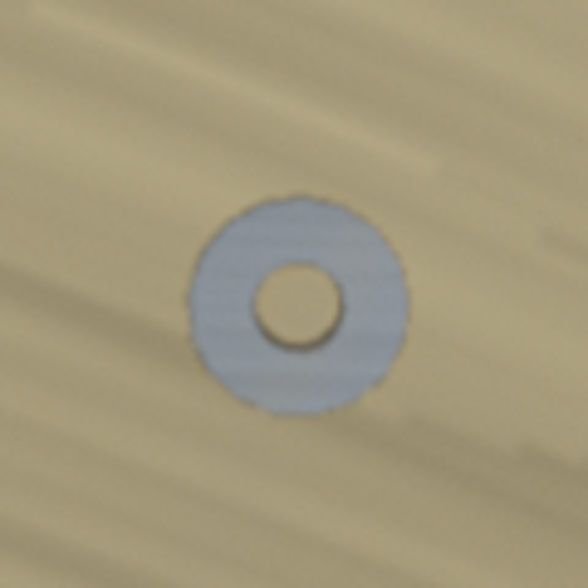

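The wrist view shows the grey middle ring's top centred at crop (299,305), which is pixel (283.0,143.2). The small ring is near (262,244) and the brown one at (367,197).

Run:
```python
from h import *
s=observe()
m=wplane(222+299/4.9,81+305/4.9,.018,s);print("mid",m)
go(m[0],m[1],.004,s=s)
p=cv2.imread("pics/w1.png")[:,:,::-1]
for l,P in dict(tip=(.6045,-.0548,.086),wide=(.6045,-.0548,.038)).items(): print(l,wproj(P,s))
wmeas((.6045,-.0548),.086,0,s,p,"w1e.png")
```

```text
mid [0.57933797 0.22276572 0.018     ]
t 1.82 tcp [0.5305 0.2046 0.1971] yaw -67.02 tilt 0.16 shift [  2.8 -52.3 193. ] spin None
tip [529.0095972  243.96377962]
wide [504.9303807  228.96475896]
expected px [529.0095972  243.96377962]
crop origin 469 183
```

View pics/w1d.png

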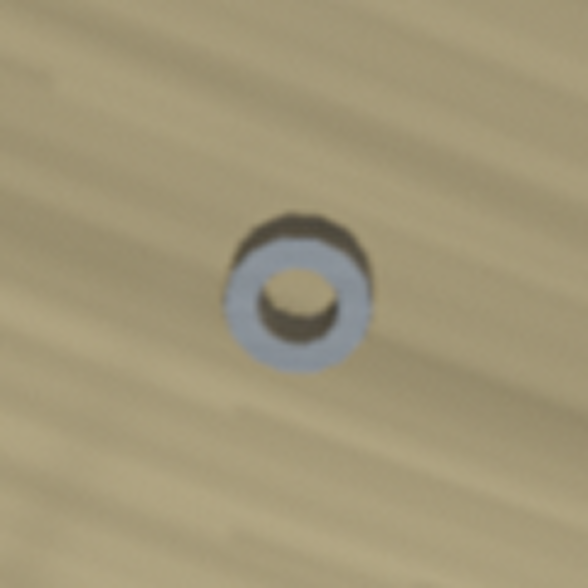

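View pics/w1e.png

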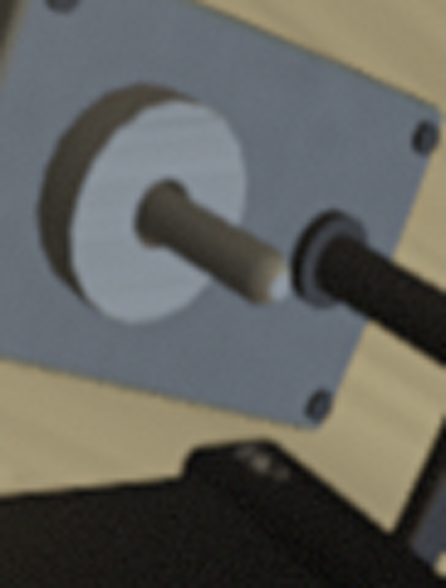

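The arm was still settling when I took that picture, so I'll measure again now that it's still.

Run:
```python
from h import *
s=observe();print(s["tcp_pos"],abs(s["dq"]).max());p,d=get_image("wrist");save("w2.png",p)
print(observe()["tcp_pos"])
import json;json.dump({k:np.asarray(s[k]).tolist() for k in s},open("s2.json","w"))
wmeas((.5795,.2188),.018,.023,s,p,"w2c.png")
# segment grey rings: fit ellipse to outer contour
for P,h,ro in(((.5795,.2188),.018,.023),((.4688,.1968),.018,.017)):
    c=wproj([*P,h],s);u0,v0=(c-40).astype(int);a=p[v0:v0+80,u0:u0+80].astype(int)
    m=((a[...,2]-a[...,0]>0)&(a[...,2]>90)).astype(np.uint8)
    cs,_=cv2.findContours(m,cv2.RETR_EXTERNAL,cv2.CHAIN_APPROX_NONE);k=max(cs,key=cv2.contourArea);e=cv2.fitEllipse(k)
    u,v=e[0][0]+u0,e[0][1]+v0;print(c,(u,v),e[1],wplane(u,v,h,s))
```

```text
[0.53049406 0.20457302 0.19709341] 0.13290724729872022
[0.52952852 0.20178445 0.1975813 ]
expected px [286.76090074 144.64732494]
crop origin 226 84
[286.76090074 144.64732494] (np.float64(286.72850036621094), np.float64(146.073486328125)) (42.41851043701172, 42.99406051635742) [0.57816892 0.21826538 0.018     ]
[265.02532382 247.70167619] (np.float64(264.9726371765137), np.float64(248.75205612182617)) (26.097023010253906, 28.486799240112305) [0.46762346 0.19638625 0.018     ]
```

>>> {"op": "step_arm", "data": {"targets": [{"x":0.5,"y":-27,"z":20,"spin":0,"grip":0},{"x":0.2,"y":-26.4,"z":30,"spin":0,"grip":0},{"x":0,"y":0,"z":35,"spin":0,"grip":0},{"x":0,"y":0,"z":35,"spin":0,"grip":0},{"x":0,"y":0,"z":25,"spin":0,"grip":0}]}}

```text
time: 2.28
tcp_pos: [0.5775, 0.2171, 0.0516]
tcp_rot: [2.614, -1.738, -0.004]
contact_force: [-0.5, -0.3, -0.5]
grip_width: 0.0881
```

>>> {"op": "step_arm", "data": {"targets": [{"x":0,"y":0,"z":0,"spin":0,"grip":0},{"x":0,"y":0,"z":0,"spin":0,"grip":0}]}}

```text
time: 2.45
tcp_pos: [0.5783, 0.2174, 0.0546]
tcp_rot: [2.615, -1.738, -0.002]
contact_force: [0.7, 0.2, 1.0]
grip_width: 0.0882
```

Run:
```python
from h import *
go(.5785,.2184,.004)
```

```text
t 2.45 tcp [0.5783 0.2174 0.0546] yaw -67.23 tilt 0.12 shift [-0.8 -0.6 50.6] spin None
```

>>> {"op": "step_arm", "data": {"targets": [{"x":-0.8,"y":-0.6,"z":25,"spin":0,"grip":0},{"x":0,"y":0,"z":20,"spin":0,"grip":0},{"x":0,"y":0,"z":5.5,"spin":0,"grip":0},{"x":0,"y":0,"z":0,"spin":0,"grip":0.2},{"x":0,"y":0,"z":0,"spin":0,"grip":0.6}]}}

```text
time: 2.87
tcp_pos: [0.5799, 0.219, 0.0063]
tcp_rot: [-2.615, 1.738, -0.003]
contact_force: [0.4, -0.8, 0.4]
grip_width: 0.0768
```

>>> {"op": "step_arm", "data": {"targets": [{"x":0,"y":0,"z":0,"spin":0,"grip":1},{"x":0,"y":0,"z":0,"spin":0,"grip":1},{"x":0,"y":0,"z":0,"spin":0,"grip":1},{"x":0,"y":0,"z":0,"spin":0,"grip":1}]}}

```text
time: 3.2
tcp_pos: [0.5791, 0.219, 0.0049]
tcp_rot: [-2.616, 1.738, -0.001]
contact_force: [-0.7, -0.8, -0.3]
grip_width: 0.0502
```

>>> {"op": "step_arm", "data": {"targets": [{"x":0,"y":0,"z":0,"spin":0,"grip":1},{"x":0,"y":0,"z":0,"spin":0,"grip":1},{"x":0,"y":0,"z":0,"spin":0,"grip":1}]}}

```text
time: 3.45
tcp_pos: [0.5791, 0.2189, 0.0047]
tcp_rot: [-2.616, 1.738, -0.001]
contact_force: [-0.6, -1.6, 5.1]
grip_width: 0.0453
```

>>> {"op": "step_arm", "data": {"targets": [{"x":0,"y":0,"z":-20,"spin":0,"grip":1},{"x":0,"y":0,"z":-40,"spin":0,"grip":1},{"x":0,"y":0,"z":-40,"spin":0,"grip":1},{"x":0,"y":0,"z":-20,"spin":0,"grip":1}]}}

```text
time: 3.78
tcp_pos: [0.5798, 0.2193, 0.1283]
tcp_rot: [-2.614, 1.737, -0.005]
contact_force: [1.0, -0.1, -2.1]
grip_width: 0.0451
```

Run:
```python
from h import *
s=observe();p,d=get_image("wrist");save("w3.png",p);print(s["grip_width"],s["contact_force"])
go(.6045,-.0548,.14,11)
```

```text
0.04507168041136742 [ 0.97639379 -0.13021723 -2.10297026]
t 3.83 tcp [0.5809 0.2195 0.1309] yaw -67.2 tilt 0.54 shift [262.1  84.5  -9.4] spin -78.19724806480662
```

View pics/w3.png

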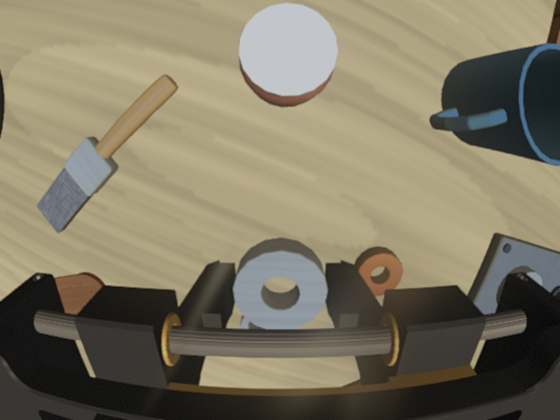

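The ring is held between the pads, its top bore centred near pixel (281,292), with the brown ring, jar and mug undisturbed. I'll work out the ring's centre in the tool frame, then carry it while turning.

Run:
```python
from h import *
c=get_calibration("wrist");T=c["T_tool_cam"];K=c["mtx"]
p=cv2.imread("pics/w3.png");save("w3c.png",cv2.resize(p[230:340,220:340],None,fx=5,fy=5,interpolation=cv2.INTER_CUBIC)[:,:,::-1])
for uv in((281,289),(281,292),(281,328),(233,290),(328,290)):
    a=(np.array(uv)-K[:2,2])/K[0,0];th=np.hypot(*a);n=a/th;r=np.array([*(np.sin(th)*n),np.cos(th)])
    d=T[:3,:3]@r;o=T[:3,3];print(uv,(o+d*((-.0133-o[2])/d[2])).round(4))
```

```text
(281, 289) [ 0.0001 -0.002  -0.0133]
(281, 292) [ 0.0001 -0.0003 -0.0133]
(281, 328) [ 0.0001  0.0211 -0.0133]
(233, 290) [-0.0226 -0.0012 -0.0133]
(328, 290) [ 0.0222 -0.0011 -0.0133]
```

View pics/w3c.png

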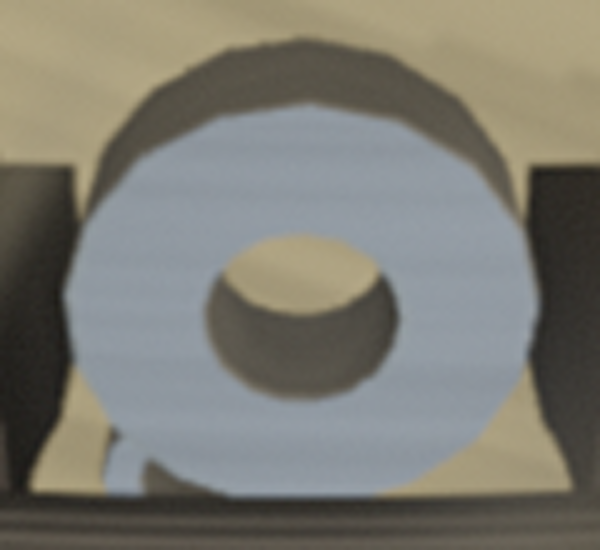

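>>> {"op": "step_arm", "data": {"targets": [{"x":10,"y":3,"z":-6,"spin":0,"grip":1},{"x":25,"y":8,"z":-4,"spin":0,"grip":1},{"x":35,"y":11,"z":0,"spin":0,"grip":1},{"x":35,"y":11,"z":0,"spin":0,"grip":1}]}}

```text
time: 4.17
tcp_pos: [0.5881, 0.108, 0.1323]
tcp_rot: [2.616, -1.736, -0.005]
contact_force: [0.4, -0.4, -1.9]
grip_width: 0.0454
```

>>> {"op": "step_arm", "data": {"targets": [{"x":35,"y":11,"z":-4,"spin":0,"grip":1},{"x":35,"y":11,"z":-4,"spin":0,"grip":1},{"x":30,"y":10,"z":-2,"spin":0,"grip":1},{"x":0,"y":0,"z":0,"spin":-7.1,"grip":1},{"x":0,"y":0,"z":0,"spin":-7.1,"grip":1}]}}

```text
time: 4.58
tcp_pos: [0.5975, 0.0021, 0.142]
tcp_rot: [2.812, -1.399, -0.006]
contact_force: [-0.6, -0.3, -2.6]
grip_width: 0.0455
```

>>> {"op": "step_arm", "data": {"targets": [{"x":0,"y":0,"z":0,"spin":-7.1,"grip":1},{"x":0,"y":0,"z":0,"spin":-7.1,"grip":1},{"x":0,"y":0,"z":0,"spin":-7.1,"grip":1},{"x":0,"y":0,"z":0,"spin":-7.1,"grip":1},{"x":0,"y":0,"z":0,"spin":-7.1,"grip":1}]}}

```text
time: 5.0
tcp_pos: [0.5973, 0.0042, 0.1419]
tcp_rot: [-3.106, 0.469, 0.007]
contact_force: [1.2, -0.7, -2.0]
grip_width: 0.0454
```

>>> {"op": "step_arm", "data": {"targets": [{"x":0,"y":0,"z":0,"spin":-7.1,"grip":1},{"x":0,"y":0,"z":0,"spin":-7.1,"grip":1},{"x":0,"y":0,"z":0,"spin":-7.1,"grip":1},{"x":0,"y":0,"z":0,"spin":-7.1,"grip":1},{"x":0,"y":0,"z":0,"spin":0,"grip":1}]}}

```text
time: 5.42
tcp_pos: [0.5974, 0.0043, 0.1421]
tcp_rot: [-3.126, -0.304, 0.006]
contact_force: [-0.2, 0.3, -2.2]
grip_width: 0.0457
```

>>> {"op": "step_arm", "data": {"targets": [{"x":0,"y":0,"z":0,"spin":0,"grip":1},{"x":0,"y":0,"z":0,"spin":0,"grip":1}]}}

```text
time: 5.58
tcp_pos: [0.5979, 0.0045, 0.1432]
tcp_rot: [-3.127, -0.292, 0.003]
contact_force: [0.3, 0.6, -2.5]
grip_width: 0.0452
```

Run:
```python
from h import *
s=observe();p,d=get_image("wrist");save("w4.png",p);print(observe()["tcp_pos"])
go(.6045,-.0548,.14,11,s=s)
print("tip",wproj((.6045,-.0548,.086),s))
np.savez("w4.npz",p=p,pos=s["tcp_pos"],rot=s["tcp_rot"])
```

```text
[0.59804098 0.00457513 0.14348329]
t 5.58 tcp [0.5979 0.0045 0.1432] yaw 10.67 tilt 0.12 shift [-4.5 59.5  3.1] spin -0.3344138601904376
tip [274.34057326 312.49132001]
```

View pics/w4.png

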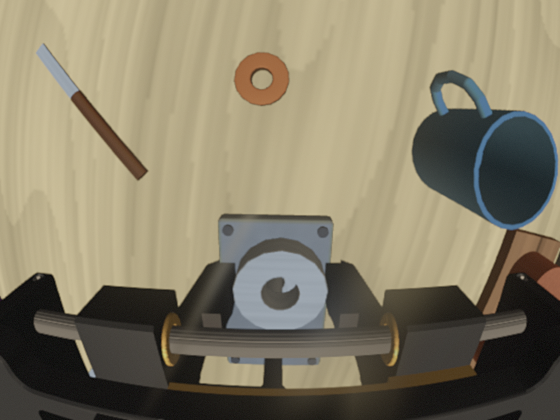

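Run:
```python
from h import *
import json
s=json.load(open("s2.json"));s={k:np.array(v) for k,v in s.items()}
p=cv2.imread("pics/w2.png")[:,:,::-1]
wmeas((.6045,-.0548),.086,0,s,p,"w2e.png")
for q in((.6047,-.0551,.086),(.6047,-.0551,.038)): print(wproj(q,s))
```

```text
expected px [528.86428962 244.56095309]
crop origin 468 184
[529.09361877 244.49122161]
[505.04489626 229.44504421]
```

View pics/w2e.png

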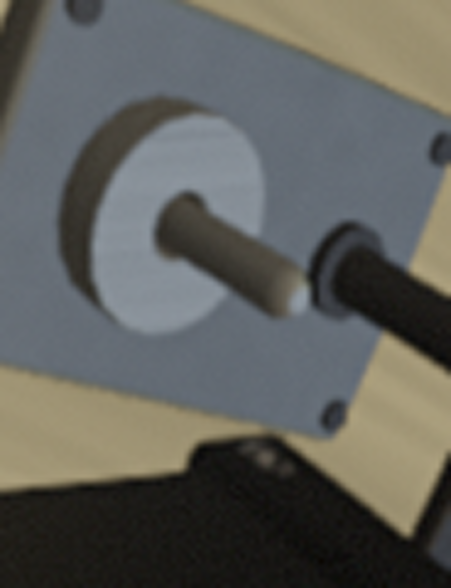

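The spindle tip in the wrist crop at (299,295) is pixel (529.0,244.2), against (529.1,244.5) predicted for (0.6047,-0.0551), so that position holds.

>>> {"op": "step_arm", "data": {"targets": [{"x":-1.4,"y":20,"z":0,"spin":-0.3,"grip":1},{"x":-1.5,"y":25,"z":0,"spin":0,"grip":1},{"x":-1.5,"y":14.4,"z":10,"spin":0,"grip":1},{"x":0,"y":0,"z":20,"spin":0,"grip":1},{"x":0,"y":0,"z":10,"spin":0,"grip":1}]}}

```text
time: 6.05
tcp_pos: [0.6045, -0.055, 0.1016]
tcp_rot: [-3.126, -0.301, 0.004]
contact_force: [-0.4, 0.6, -2.6]
grip_width: 0.0456
```

>>> {"op": "step_arm", "data": {"targets": [{"x":0,"y":0,"z":0,"spin":0,"grip":1},{"x":0,"y":0,"z":0,"spin":0,"grip":1},{"x":0,"y":0,"z":0,"spin":0,"grip":1}]}}

```text
time: 6.3
tcp_pos: [0.6058, -0.0539, 0.1049]
tcp_rot: [3.126, 0.307, 0.001]
contact_force: [0.6, 0.2, -1.3]
grip_width: 0.0455
```

Run:
```python
from h import *
go(.6047,-.0546,.10,11)
p,d=get_image("scene");save("s5.png",cv2.resize(p[130:270,150:320],None,fx=4.2,fy=4.2,interpolation=cv2.INTER_CUBIC))
p,d=get_image("wrist");save("w5.png",cv2.resize(p[230:340,220:340],None,fx=5,fy=5,interpolation=cv2.INTER_CUBIC))
go(.6047,-.0546,.10,11)
```

```text
t 6.3 tcp [ 0.6058 -0.0539  0.1049] yaw 11.21 tilt 0.05 shift [-1.2  0.5  4.9] spin 0.2093128093150085
t 6.4 tcp [ 0.6059 -0.054   0.1051] yaw 11.21 tilt 0.09 shift [-1.3  0.3  5.1] spin 0.21496418569316234
```

View pics/s5.png

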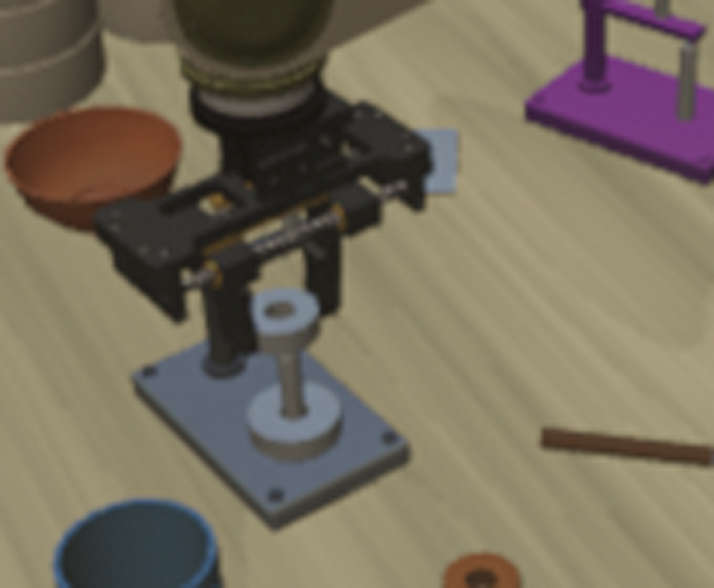

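View pics/w5.png

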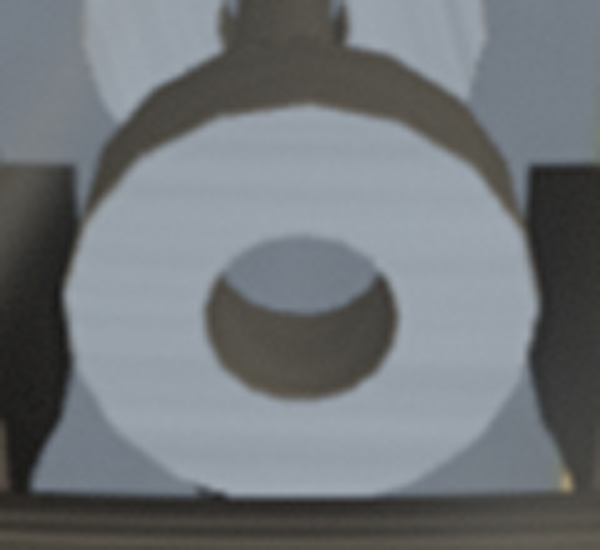

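The wrist view shows the spindle about 2 mm to tool -x of the bore axis. I'll correct by about 1.7 mm and descend while watching the force.

>>> {"op": "step_arm", "data": {"targets": [{"x":-1.7,"y":0.4,"z":6,"spin":0,"grip":1},{"x":0,"y":0,"z":6,"spin":0,"grip":1},{"x":0,"y":0,"z":5,"spin":0,"grip":1},{"x":0,"y":0,"z":0,"spin":0,"grip":1},{"x":0,"y":0,"z":0,"spin":0,"grip":1}]}}

```text
time: 6.82
tcp_pos: [0.6037, -0.055, 0.0868]
tcp_rot: [-3.126, -0.306, 0.001]
contact_force: [0.4, -0.2, -2.1]
grip_width: 0.0456
```

Run:
```python
from h import *
go(.6047,-.0546,.0435,11)
p,d=get_image("wrist");save("w6.png",cv2.resize(p[230:340,220:340],None,fx=5,fy=5,interpolation=cv2.INTER_CUBIC))
```

```text
t 6.82 tcp [ 0.6037 -0.055   0.0868] yaw 11.19 tilt 0.05 shift [ 1.1 -0.2 43.3] spin 0.18817274172056386
```

View pics/w6.png

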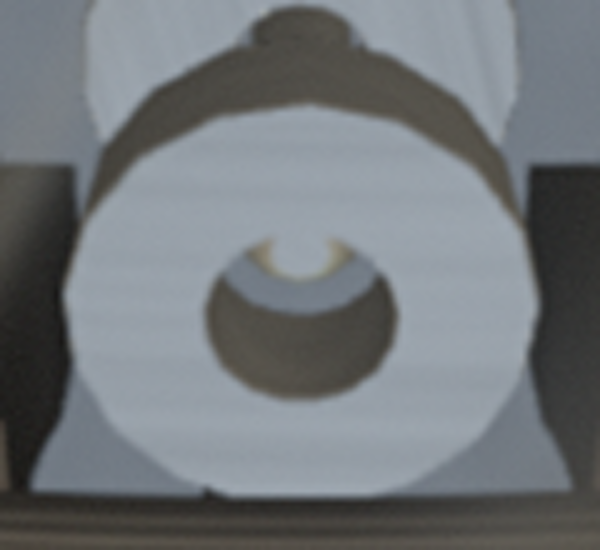

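Run:
```python
from h import *
c=get_calibration("wrist");T=c["T_tool_cam"];K=c["mtx"]
for v,zz in((278,.0008),(400,-.0133),(314,.0047)):
    uv=(220+302/5,230+v/5)
    a=(np.array(uv)-K[:2,2])/K[0,0];th=np.hypot(*a);n=a/th;r=np.array([*(np.sin(th)*n),np.cos(th)])
    d=T[:3,:3]@r;o=T[:3,3];print(v,(o+d*((zz-o[2])/d[2])).round(4))
```

```text
278 [-0.      0.0036  0.0008]
400 [-0.      0.0093 -0.0133]
314 [-0.      0.0103  0.0047]
```

The tip shows inside the bore, centred to within about 0.5 mm. Descending.

>>> {"op": "step_arm", "data": {"targets": [{"x":0,"y":0,"z":8,"spin":0,"grip":1},{"x":0,"y":0,"z":10,"spin":0,"grip":1},{"x":0,"y":0,"z":10,"spin":0,"grip":1},{"x":0,"y":0,"z":8,"spin":0,"grip":1},{"x":0,"y":0,"z":0,"spin":0,"grip":1}]}}

```text
time: 7.28
tcp_pos: [0.6028, -0.0548, 0.0488]
tcp_rot: [-3.125, -0.306, 0.006]
contact_force: [-1.2, -0.7, -2.0]
grip_width: 0.0456
```

>>> {"op": "step_arm", "data": {"targets": [{"x":0,"y":0,"z":2,"spin":0,"grip":1},{"x":0,"y":0,"z":2,"spin":0,"grip":1},{"x":0,"y":0,"z":0,"spin":0,"grip":1},{"x":0,"y":0,"z":0,"spin":0,"grip":1}]}}

```text
time: 7.62
tcp_pos: [0.604, -0.0551, 0.0475]
tcp_rot: [3.126, 0.306, 0.001]
contact_force: [1.1, 0.1, -1.2]
grip_width: 0.0454
```

>>> {"op": "step_arm", "data": {"targets": [{"x":0,"y":0,"z":2,"spin":0,"grip":1},{"x":0,"y":0,"z":1.5,"spin":0,"grip":1},{"x":0,"y":0,"z":0.5,"spin":0,"grip":1},{"x":0,"y":0,"z":0,"spin":0,"grip":1}]}}

```text
time: 7.95
tcp_pos: [0.6038, -0.0551, 0.0431]
tcp_rot: [-3.127, -0.306, 0.0]
contact_force: [-0.0, -0.0, -1.5]
grip_width: 0.0456
```

>>> {"op": "step_arm", "data": {"targets": [{"x":0,"y":0,"z":0.5,"spin":0,"grip":1},{"x":0,"y":0,"z":0,"spin":0,"grip":1},{"x":0,"y":0,"z":0,"spin":0,"grip":1}]}}

```text
time: 8.2
tcp_pos: [0.6039, -0.0551, 0.0429]
tcp_rot: [3.127, 0.306, 0.0]
contact_force: [0.1, 0.7, -1.7]
grip_width: 0.0456
```

>>> {"op": "step_arm", "data": {"targets": [{"x":0,"y":0,"z":0,"spin":0,"grip":0.3},{"x":0,"y":0,"z":0,"spin":0,"grip":0.3},{"x":0,"y":0,"z":0,"spin":0,"grip":0.3},{"x":0,"y":0,"z":0,"spin":0,"grip":0.3},{"x":0,"y":0,"z":0,"spin":0,"grip":0.3}]}}

```text
time: 8.62
tcp_pos: [0.604, -0.0551, 0.0429]
tcp_rot: [3.126, 0.306, 0.0]
contact_force: [-0.3, 0.6, -0.8]
grip_width: 0.0616
```

>>> {"op": "step_arm", "data": {"targets": [{"x":0,"y":0,"z":-15,"spin":0,"grip":0.3},{"x":0,"y":0,"z":-35,"spin":0,"grip":0.3},{"x":0,"y":0,"z":-40,"spin":0,"grip":0.3},{"x":0,"y":0,"z":-15,"spin":0,"grip":0.3}]}}

```text
time: 8.95
tcp_pos: [0.6053, -0.0554, 0.1529]
tcp_rot: [3.124, 0.306, 0.01]
contact_force: [0.3, 0.5, 1.8]
grip_width: 0.0618
```

Run:
```python
from h import *
p,d=get_image("wrist");save("w7.png",p)
p,d=get_image("scene");save("s7.png",cv2.resize(p[130:270,150:320],None,fx=4.2,fy=4.2,interpolation=cv2.INTER_CUBIC))
print(observe()["grip_width"])
go(.468,.1965,.10,11)
```

```text
0.06173152329747271
t 9.05 tcp [ 0.6051 -0.0554  0.1512] yaw 11.2 tilt 0.38 shift [ -85.9 -273.8   49.8] spin 0.20035790459357372
```

View pics/w7.png

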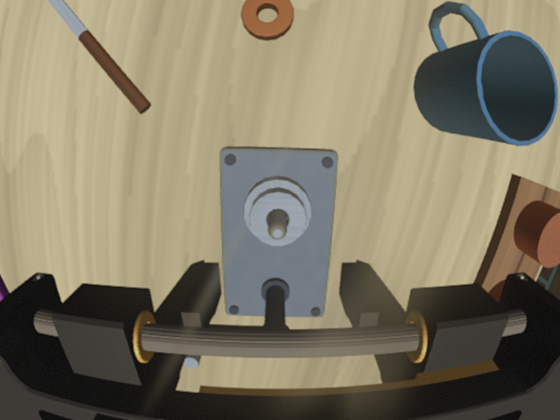

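View pics/s7.png

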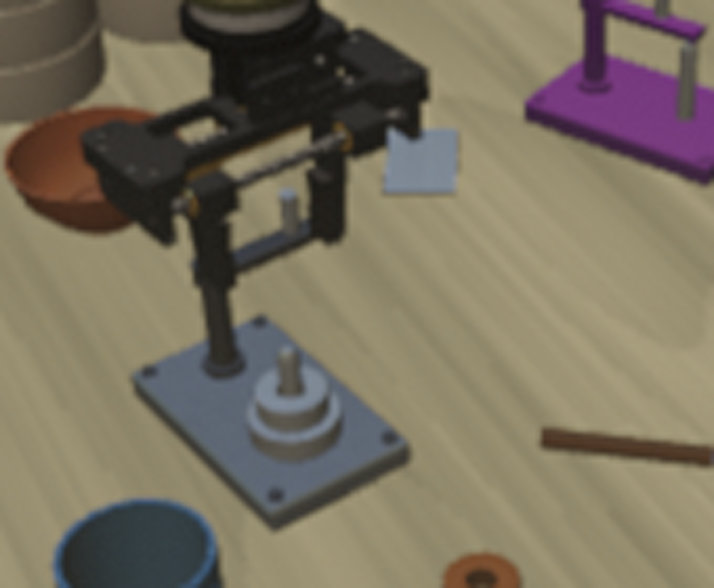

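The middle spacer sits flat on the wide one. Next is the small spacer.

>>> {"op": "step_arm", "data": {"targets": [{"x":-10.7,"y":-34,"z":0,"spin":0,"grip":0.3},{"x":-10.7,"y":-34,"z":0,"spin":0,"grip":0.3},{"x":-10.7,"y":-34,"z":0,"spin":0,"grip":0.3},{"x":-10.7,"y":-34,"z":0,"spin":0,"grip":0.3},{"x":-10.7,"y":-34,"z":0,"spin":0,"grip":0.3}]}}

```text
time: 9.47
tcp_pos: [0.5168, 0.1025, 0.1464]
tcp_rot: [-3.126, -0.306, 0.004]
contact_force: [0.5, 1.0, -1.0]
grip_width: 0.0617
```

>>> {"op": "step_arm", "data": {"targets": [{"x":-10.7,"y":-34,"z":10,"spin":0,"grip":0.3},{"x":-10.7,"y":-30,"z":20,"spin":0,"grip":0.3},{"x":-9,"y":-5,"z":20,"spin":0,"grip":0.3},{"x":0,"y":0,"z":0,"spin":0,"grip":0.3},{"x":0,"y":0,"z":0,"spin":0,"grip":0.3}]}}

```text
time: 9.88
tcp_pos: [0.4747, 0.163, 0.0969]
tcp_rot: [3.126, 0.307, -0.004]
contact_force: [1.1, -0.1, 0.4]
grip_width: 0.0618
```

Run:
```python
from h import *
s=observe();p,d=get_image("wrist");save("w8.png",p)
P,h=(.468,.1965),.018
c=wproj([*P,h],s);u0,v0=(c-50).astype(int);a=p[v0:v0+100,u0:u0+100].astype(int)
m=((a[...,2]-a[...,0]>0)&(a[...,2]>90)).astype(np.uint8)
cs,_=cv2.findContours(m,cv2.RETR_EXTERNAL,cv2.CHAIN_APPROX_NONE);k=max(cs,key=cv2.contourArea);e=cv2.fitEllipse(k)
u,v=e[0][0]+u0,e[0][1]+v0;w=wplane(u,v,h,s);print(c,(u,v),e[1],w)
go(w[0],w[1],.004,11,s=s);go(w[0],w[1],.004,11)
```

```text
[280.57659798 182.00707325] (np.float64(278.39051055908203), np.float64(181.1711769104004)) (43.855567932128906, 44.791263580322266) [0.46637783 0.19678935 0.018     ]
t 9.88 tcp [0.4747 0.163  0.0969] yaw 11.23 tilt 0.16 shift [ -1.3 -34.7  92.9] spin 0.23202093957431202
t 9.93 tcp [0.4758 0.1627 0.0978] yaw 11.17 tilt 0.02 shift [ -2.7 -35.3  93.8] spin 0.17445161410364562
```

View pics/w8.png

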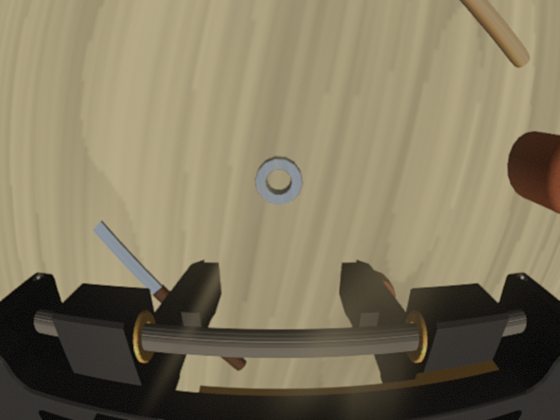

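The small grey ring is at pixel (278,181), and this matches the earlier measurement to within about 1.5 mm.

>>> {"op": "step_arm", "data": {"targets": [{"x":-1,"y":-18,"z":10,"spin":0,"grip":0.3},{"x":-1,"y":-17,"z":25,"spin":0,"grip":0.3},{"x":0,"y":0,"z":25,"spin":0,"grip":0.3},{"x":0,"y":0,"z":10,"spin":0,"grip":0.3},{"x":0,"y":0,"z":0,"spin":0,"grip":0.3}]}}

```text
time: 10.35
tcp_pos: [0.4669, 0.1962, 0.0265]
tcp_rot: [3.127, 0.304, -0.003]
contact_force: [0.1, -0.3, -0.8]
grip_width: 0.0614
```

>>> {"op": "step_arm", "data": {"targets": [{"x":0,"y":0,"z":0,"spin":0,"grip":0.3},{"x":0,"y":0,"z":0,"spin":0,"grip":0.3}]}}

```text
time: 10.52
tcp_pos: [0.4678, 0.1966, 0.029]
tcp_rot: [-3.127, -0.304, -0.004]
contact_force: [0.0, -0.3, 0.5]
grip_width: 0.0622
```

Run:
```python
from h import *
go(.467,.1966,.004,11)
```

```text
t 10.52 tcp [0.4678 0.1966 0.029 ] yaw 11.12 tilt 0.14 shift [-0.8 -0.2 25. ] spin 0.12447825207866003
```

>>> {"op": "step_arm", "data": {"targets": [{"x":-0.5,"y":0,"z":12,"spin":0,"grip":0.3},{"x":0,"y":0,"z":10,"spin":0,"grip":0.3},{"x":0,"y":0,"z":2,"spin":0,"grip":0.3},{"x":0,"y":0,"z":0,"spin":0,"grip":0.5},{"x":0,"y":0,"z":0,"spin":0,"grip":1}]}}

```text
time: 10.93
tcp_pos: [0.4662, 0.1969, 0.0041]
tcp_rot: [-3.127, -0.306, -0.001]
contact_force: [-0.1, 0.0, -0.2]
grip_width: 0.0507
```

>>> {"op": "step_arm", "data": {"targets": [{"x":0,"y":0,"z":0,"spin":0,"grip":1},{"x":0,"y":0,"z":0,"spin":0,"grip":1},{"x":0,"y":0,"z":0,"spin":0,"grip":1},{"x":0,"y":0,"z":0,"spin":0,"grip":1},{"x":0,"y":0,"z":0,"spin":0,"grip":1}]}}

```text
time: 11.35
tcp_pos: [0.4662, 0.197, 0.0041]
tcp_rot: [-3.127, -0.306, -0.001]
contact_force: [-0.2, -0.1, 3.8]
grip_width: 0.0327
```

>>> {"op": "step_arm", "data": {"targets": [{"x":0,"y":0,"z":0,"spin":0,"grip":1},{"x":0,"y":0,"z":0,"spin":0,"grip":1}]}}

```text
time: 11.52
tcp_pos: [0.4662, 0.197, 0.0041]
tcp_rot: [-3.127, -0.306, -0.001]
contact_force: [-0.3, -0.3, 5.0]
grip_width: 0.0329
```

Gripped at 33 mm. Lifting 130 mm and carrying it over.

>>> {"op": "step_arm", "data": {"targets": [{"x":0,"y":0,"z":-20,"spin":0,"grip":1},{"x":0,"y":0,"z":-40,"spin":0,"grip":1},{"x":0,"y":0,"z":-40,"spin":0,"grip":1},{"x":3,"y":8,"z":-30,"spin":0,"grip":1},{"x":8,"y":24,"z":-8,"spin":0,"grip":1}]}}

```text
time: 11.93
tcp_pos: [0.4833, 0.1693, 0.1463]
tcp_rot: [-3.125, -0.311, -0.01]
contact_force: [0.5, -0.1, -1.4]
grip_width: 0.0331
```

Run:
```python
from h import *
s=observe();p,d=get_image("wrist");save("w9.png",cv2.resize(p[230:340,220:340],None,fx=5,fy=5,interpolation=cv2.INTER_CUBIC));print(s["grip_width"])
go(.6042,-.0548,.127,11)
```

```text
0.03308430178085399
t 11.98 tcp [0.4863 0.1652 0.1456] yaw 11.21 tilt 0.46 shift [ 72.8 238.6  19.7] spin 0.2094253532569894
```

View pics/w9.png

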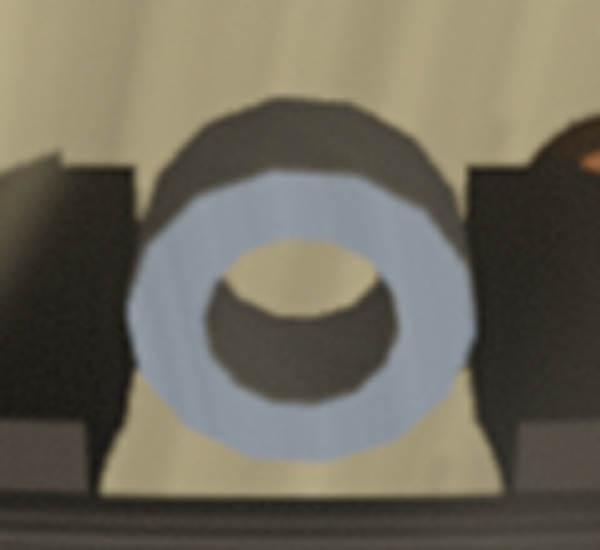

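>>> {"op": "step_arm", "data": {"targets": [{"x":10.7,"y":34,"z":0,"spin":0,"grip":1},{"x":10.7,"y":34,"z":0,"spin":0,"grip":1},{"x":10.7,"y":34,"z":0,"spin":0,"grip":1},{"x":10.7,"y":34,"z":0,"spin":0,"grip":1},{"x":10.7,"y":34,"z":0,"spin":0,"grip":1}]}}

```text
time: 12.4
tcp_pos: [0.5686, 0.0098, 0.141]
tcp_rot: [-3.126, -0.306, 0.002]
contact_force: [-0.3, 0.1, -1.3]
grip_width: 0.0328
```

>>> {"op": "step_arm", "data": {"targets": [{"x":10.7,"y":34,"z":0,"spin":0,"grip":1},{"x":7,"y":24,"z":5,"spin":0,"grip":1},{"x":4,"y":13.5,"z":10,"spin":0,"grip":1},{"x":0,"y":0,"z":10,"spin":0,"grip":1},{"x":0,"y":0,"z":10,"spin":0,"grip":1}]}}

```text
time: 12.82
tcp_pos: [0.6028, -0.0541, 0.1048]
tcp_rot: [-3.126, -0.305, 0.003]
contact_force: [-0.0, 0.1, -0.2]
grip_width: 0.0329
```

>>> {"op": "step_arm", "data": {"targets": [{"x":0,"y":0,"z":0,"spin":0,"grip":1},{"x":0,"y":0,"z":0,"spin":0,"grip":1},{"x":0,"y":0,"z":0,"spin":0,"grip":1}]}}

```text
time: 13.07
tcp_pos: [0.6034, -0.0534, 0.1071]
tcp_rot: [-3.126, -0.309, -0.0]
contact_force: [0.5, 0.2, -0.2]
grip_width: 0.033
```

Run:
```python
from h import *
s=observe();p,d=get_image("wrist");save("w10.png",cv2.resize(p[230:340,220:340],None,fx=5,fy=5,interpolation=cv2.INTER_CUBIC));print(s["grip_width"])
go(.604,-.0551,.095,11)
```

```text
0.03302666839626156
t 13.12 tcp [ 0.6036 -0.0536  0.1073] yaw 11.27 tilt 0.04 shift [ 0.1  1.5 12.3] spin 0.26507287163966
```

View pics/w10.png

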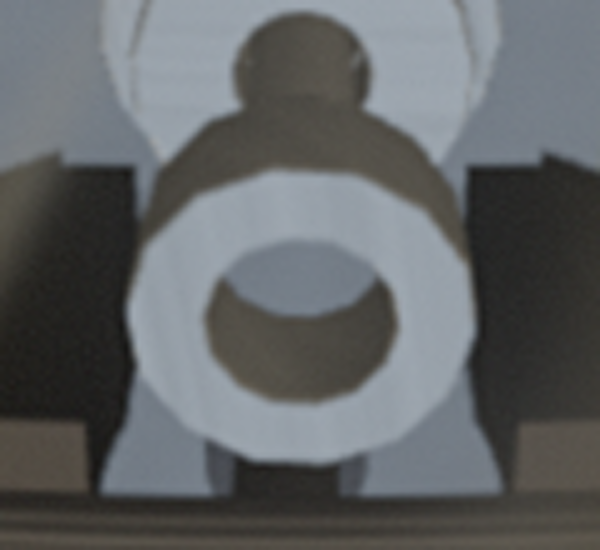

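Laterally aligned, with the spindle and bore both at crop x≈302. I'll shift +1.2 mm in tool y and start the descent.

>>> {"op": "step_arm", "data": {"targets": [{"x":0,"y":1.2,"z":7,"spin":0,"grip":1},{"x":0,"y":0,"z":7,"spin":0,"grip":1},{"x":0,"y":0,"z":5,"spin":0,"grip":1},{"x":0,"y":0,"z":0,"spin":0,"grip":1},{"x":0,"y":0,"z":0,"spin":0,"grip":1}]}}

```text
time: 13.53
tcp_pos: [0.6037, -0.0558, 0.0873]
tcp_rot: [-3.126, -0.306, 0.001]
contact_force: [0.5, 0.2, -0.6]
grip_width: 0.0327
```

Run:
```python
from h import *
s=observe();p,d=get_image("wrist");save("w11.png",cv2.resize(p[230:340,220:340],None,fx=5,fy=5,interpolation=cv2.INTER_CUBIC));print(s["contact_force"])
go(.604,-.0551,.0601,11)
```

```text
[ 0.46394264  0.16645595 -0.6422742 ]
t 13.58 tcp [ 0.6039 -0.0558  0.0877] yaw 11.19 tilt 0.01 shift [ 0.3 -0.7 27.6] spin 0.1896093864447721
```

View pics/w11.png

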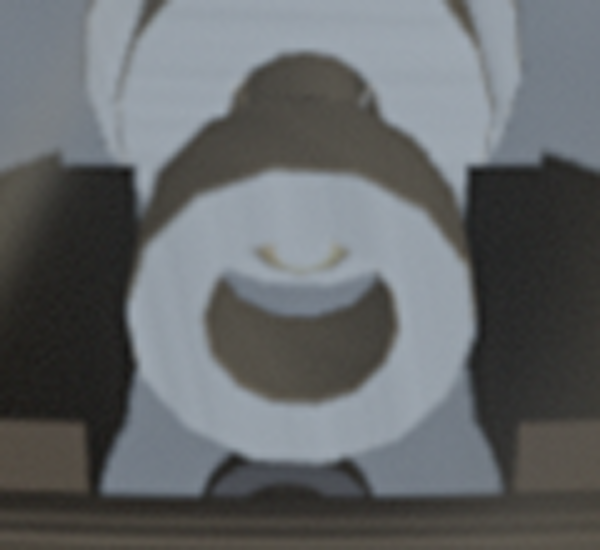

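>>> {"op": "step_arm", "data": {"targets": [{"x":0,"y":-0.8,"z":7,"spin":0,"grip":1},{"x":0,"y":0,"z":8,"spin":0,"grip":1},{"x":0,"y":0,"z":6,"spin":0,"grip":1},{"x":0,"y":0,"z":3,"spin":0,"grip":1},{"x":0,"y":0,"z":0,"spin":0,"grip":1}]}}

```text
time: 14.0
tcp_pos: [0.6032, -0.0549, 0.0626]
tcp_rot: [-3.126, -0.306, 0.003]
contact_force: [0.6, 0.3, -0.3]
grip_width: 0.0327
```

>>> {"op": "step_arm", "data": {"targets": [{"x":0,"y":0,"z":1,"spin":0,"grip":1},{"x":0,"y":0,"z":0,"spin":0,"grip":1},{"x":0,"y":0,"z":0,"spin":0,"grip":1}]}}

```text
time: 14.25
tcp_pos: [0.6038, -0.055, 0.063]
tcp_rot: [3.126, 0.306, 0.001]
contact_force: [-0.4, 0.2, -1.1]
grip_width: 0.0329
```

>>> {"op": "step_arm", "data": {"targets": [{"x":0,"y":0,"z":1.5,"spin":0,"grip":1},{"x":0,"y":0,"z":1,"spin":0,"grip":1},{"x":0,"y":0,"z":0,"spin":0,"grip":1},{"x":0,"y":0,"z":0,"spin":0,"grip":1}]}}

```text
time: 14.58
tcp_pos: [0.6037, -0.055, 0.0602]
tcp_rot: [3.127, 0.306, -0.0]
contact_force: [0.3, -0.2, -1.1]
grip_width: 0.0331
```

>>> {"op": "step_arm", "data": {"targets": [{"x":0,"y":0,"z":0.4,"spin":0,"grip":1},{"x":0,"y":0,"z":0,"spin":0,"grip":1},{"x":0,"y":0,"z":0,"spin":0,"grip":1}]}}

```text
time: 14.83
tcp_pos: [0.6037, -0.055, 0.0602]
tcp_rot: [3.126, 0.306, 0.0]
contact_force: [-2.0, 0.2, 3.5]
grip_width: 0.0329
```

Contact with +3.5 N upward at TCP z 0.0602, which is the expected seated height. Releasing.

>>> {"op": "step_arm", "data": {"targets": [{"x":0,"y":0,"z":0,"spin":0,"grip":0.45},{"x":0,"y":0,"z":0,"spin":0,"grip":0.45},{"x":0,"y":0,"z":0,"spin":0,"grip":0.45},{"x":0,"y":0,"z":0,"spin":0,"grip":0.45},{"x":0,"y":0,"z":0,"spin":0,"grip":0.45}]}}

```text
time: 15.25
tcp_pos: [0.6037, -0.055, 0.0598]
tcp_rot: [-3.127, -0.306, 0.0]
contact_force: [0.0, 0.0, 0.7]
grip_width: 0.0486
```

>>> {"op": "step_arm", "data": {"targets": [{"x":0,"y":0,"z":-15,"spin":0,"grip":0.45},{"x":0,"y":0,"z":-35,"spin":0,"grip":0.45},{"x":0,"y":0,"z":-40,"spin":0,"grip":0.45},{"x":0,"y":0,"z":-20,"spin":0,"grip":0.45},{"x":0,"y":0,"z":0,"spin":0,"grip":0.45}]}}

```text
time: 15.67
tcp_pos: [0.6054, -0.0554, 0.1749]
tcp_rot: [3.123, 0.306, 0.013]
contact_force: [-0.4, -0.6, -0.1]
grip_width: 0.0485
```

Run:
```python
from h import *
s=observe();p,d=get_image("wrist");save("w12.png",p)
p2,d=get_image("scene");save("s12.png",cv2.resize(p2[130:270,150:320],None,fx=4.2,fy=4.2,interpolation=cv2.INTER_CUBIC))
print(observe()["grip_width"]);print("pin exp",wproj((.560,-.149,.13),s))
go(.560,-.149,.17,101)
```

```text
0.04831373653058346
pin exp [197.89132949 343.89290659]
t 15.77 tcp [ 0.6036 -0.055   0.1699] yaw 11.19 tilt 0.04 shift [-61.   83.8  -0.1] spin -89.80655041588437
```

View pics/w12.png

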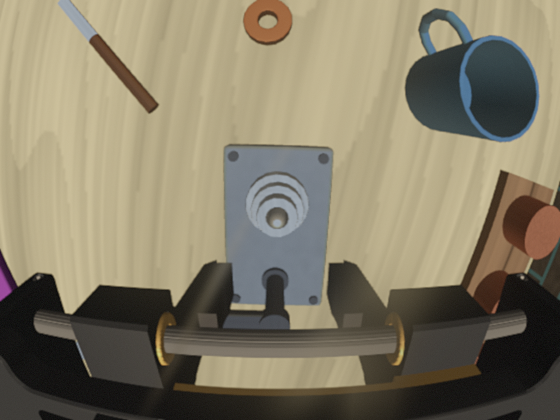

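View pics/s12.png

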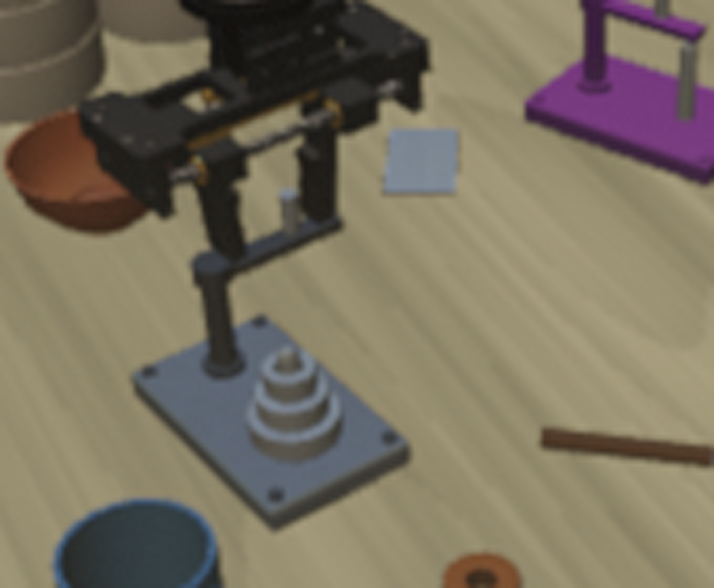

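All three spacers are stacked flat, with the spindle end protruding. Now the keeper: I'll straddle its pin with the jaws along the tangent.

>>> {"op": "step_arm", "data": {"targets": [{"x":-15,"y":21,"z":0,"spin":0,"grip":0.45},{"x":-15,"y":21,"z":0,"spin":0,"grip":0.45},{"x":-15,"y":21,"z":0,"spin":0,"grip":0.45},{"x":-16,"y":20.8,"z":0,"spin":0,"grip":0.45},{"x":0,"y":0,"z":0,"spin":-7,"grip":0.45}]}}

```text
time: 16.18
tcp_pos: [0.558, -0.1522, 0.1677]
tcp_rot: [-3.102, -0.491, 0.006]
contact_force: [0.8, 0.7, -0.3]
grip_width: 0.0485
```

>>> {"op": "step_arm", "data": {"targets": [{"x":0,"y":0,"z":0,"spin":-7,"grip":0.45},{"x":0,"y":0,"z":0,"spin":-7,"grip":0.45},{"x":0,"y":0,"z":0,"spin":-7,"grip":0.45},{"x":0,"y":0,"z":0,"spin":-7,"grip":0.45},{"x":0,"y":0,"z":0,"spin":-7,"grip":0.45}]}}

```text
time: 16.6
tcp_pos: [0.5594, -0.1488, 0.1677]
tcp_rot: [-2.802, -1.413, 0.004]
contact_force: [0.2, 0.6, -0.3]
grip_width: 0.0487
```

>>> {"op": "step_arm", "data": {"targets": [{"x":0,"y":0,"z":0,"spin":-7,"grip":0.45},{"x":0,"y":0,"z":0,"spin":-7,"grip":0.45},{"x":0,"y":0,"z":0,"spin":-7,"grip":0.45},{"x":0,"y":0,"z":0,"spin":-7,"grip":0.45},{"x":0,"y":0,"z":0,"spin":-7,"grip":0.45}]}}

```text
time: 17.02
tcp_pos: [0.5594, -0.1488, 0.1677]
tcp_rot: [-2.247, -2.19, 0.002]
contact_force: [-0.8, 0.4, 0.8]
grip_width: 0.0483
```

>>> {"op": "step_arm", "data": {"targets": [{"x":0,"y":0,"z":0,"spin":-6,"grip":0.45},{"x":0,"y":0,"z":0,"spin":0,"grip":0.45},{"x":0,"y":0,"z":0,"spin":0,"grip":0.45}]}}

```text
time: 17.27
tcp_pos: [0.5596, -0.1488, 0.1684]
tcp_rot: [-2.141, -2.296, 0.001]
contact_force: [0.1, -1.0, 0.2]
grip_width: 0.0484
```

Run:
```python
from h import *
s=observe();p,d=get_image("wrist");save("w13.png",p);print(s["q"].round(2))
print("pin top exp",wproj((.560,-.149,.13),s),wproj((.6209,-.1385,.104),s))
go(.560,-.149,.110,101)
```

```text
[-0.46  0.49  1.33  0.    1.33 -2.1 ]
pin top exp [278.76562552 250.64094288] [287.04484185 309.94234064]
t 17.32 tcp [ 0.5597 -0.1489  0.1687] yaw 94.0 tilt 0.12 shift [-0.2  0.4 58.7] spin -7.004853752799221
```

View pics/w13.png

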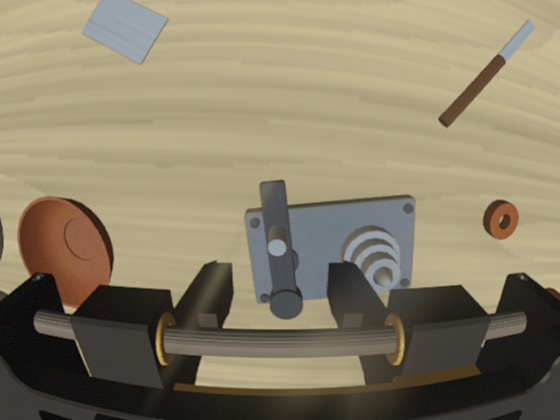

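The pin is at pixel (277,247), between the open fingers and within about 2 mm of where I expected it. I'll finish the turn and lower to z≈0.110.

>>> {"op": "step_arm", "data": {"targets": [{"x":0,"y":-1.5,"z":8,"spin":-7,"grip":0.45},{"x":0,"y":0,"z":20,"spin":0,"grip":0.45},{"x":0,"y":0,"z":20,"spin":0,"grip":0.45},{"x":0,"y":0,"z":8,"spin":0,"grip":0.45},{"x":0,"y":0,"z":0,"spin":0,"grip":0.45}]}}

```text
time: 17.73
tcp_pos: [0.5577, -0.1487, 0.1118]
tcp_rot: [-1.994, -2.422, 0.001]
contact_force: [-0.2, -0.1, -0.0]
grip_width: 0.0485
```

>>> {"op": "step_arm", "data": {"targets": [{"x":0,"y":0,"z":0,"spin":0,"grip":0.45},{"x":0,"y":0,"z":0,"spin":0,"grip":0.45}]}}

```text
time: 17.9
tcp_pos: [0.5591, -0.1494, 0.1148]
tcp_rot: [1.994, 2.426, 0.001]
contact_force: [-0.7, -0.7, -0.1]
grip_width: 0.0485
```

Run:
```python
from h import *
s=observe();p,d=get_image("wrist");save("w14.png",cv2.resize(p[200:350,180:380],None,fx=4,fy=4))
go(.560,-.149,.110,101)
```

```text
t 17.95 tcp [ 0.5591 -0.1494  0.1149] yaw 101.16 tilt 0.11 shift [0.2 1.  4.9] spin 0.16249084799727598
```

View pics/w14.png

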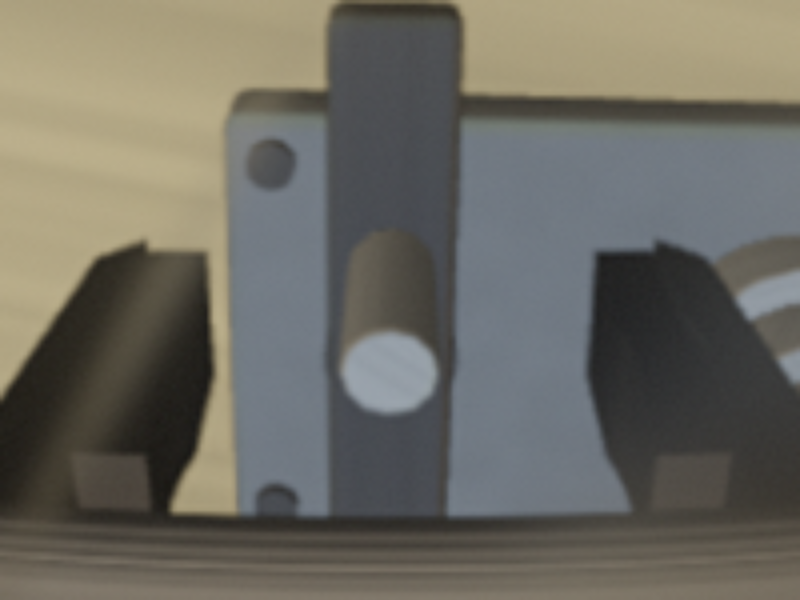

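>>> {"op": "step_arm", "data": {"targets": [{"x":0,"y":0,"z":0,"spin":0,"grip":0.75},{"x":0,"y":0,"z":0,"spin":0,"grip":0.75},{"x":0,"y":0,"z":0,"spin":0,"grip":0.75},{"x":0,"y":0,"z":0,"spin":0,"grip":0.75},{"x":0,"y":0,"z":0,"spin":0,"grip":0.75}]}}

```text
time: 18.37
tcp_pos: [0.5586, -0.1492, 0.114]
tcp_rot: [1.994, 2.427, 0.0]
contact_force: [-0.0, -0.0, 0.4]
grip_width: 0.022
```

>>> {"op": "step_arm", "data": {"targets": [{"x":2,"y":0,"z":0,"spin":0,"grip":0.75},{"x":2,"y":0,"z":0,"spin":0,"grip":0.75},{"x":0,"y":0,"z":0,"spin":0,"grip":0.75}]}}

```text
time: 18.62
tcp_pos: [0.5577, -0.1449, 0.1138]
tcp_rot: [-1.994, -2.428, 0.0]
contact_force: [-0.6, 0.6, -0.1]
grip_width: 0.022
```

>>> {"op": "step_arm", "data": {"targets": [{"x":5.3,"y":0.7,"z":0,"spin":5,"grip":0.75},{"x":5.3,"y":0.7,"z":0,"spin":5,"grip":0.75},{"x":5.3,"y":0.7,"z":0,"spin":5,"grip":0.75},{"x":5.3,"y":0.7,"z":0,"spin":5,"grip":0.75},{"x":0,"y":0,"z":0,"spin":0,"grip":0.75}]}}

```text
time: 19.03
tcp_pos: [0.5594, -0.1233, 0.1139]
tcp_rot: [2.388, 2.041, 0.0]
contact_force: [0.4, 0.3, -0.2]
grip_width: 0.0219
```

```bash
cat >> h.py <<'E'
def kp(s=None):
    s=s or observe();R=Rn.from_rotvec(s["tcp_rot"]).as_matrix()
    pv=np.array([.6209,-.1385]);r=s["tcp_pos"][:2]-pv
    t=R.T@np.array([*(-r),0]);ang=np.degrees(np.arctan2(r[1],r[0]))-90-11
    yw=np.degrees(np.arctan2(R[1,0],R[0,0]))
    print("t",round(s["time"],2),"tool yaw",yw.round(2),"TCP polar r",np.hypot(*r)*1e3,"theta deg",ang%360,"pivot in tool",(t*1e3).round(1),"F",s["contact_force"].round(1),"w",s["grip_width"],"z",s["tcp_pos"][2])
E
python3 - <<'E'
from h import *
kp()
p,d=get_image("wrist");save("w15.png",cv2.resize(p[200:350,180:380],None,fx=4,fy=4))
E
```

```text
t 19.03 tool yaw 81.06 TCP polar r 63.30988447650443 theta deg 65.14619127297155 pivot in tool [-5.4 63.1  0. ] F [ 0.4  0.3 -0.2] w 0.021919893833035404 z 0.11394039296509241
```

View pics/w15.png

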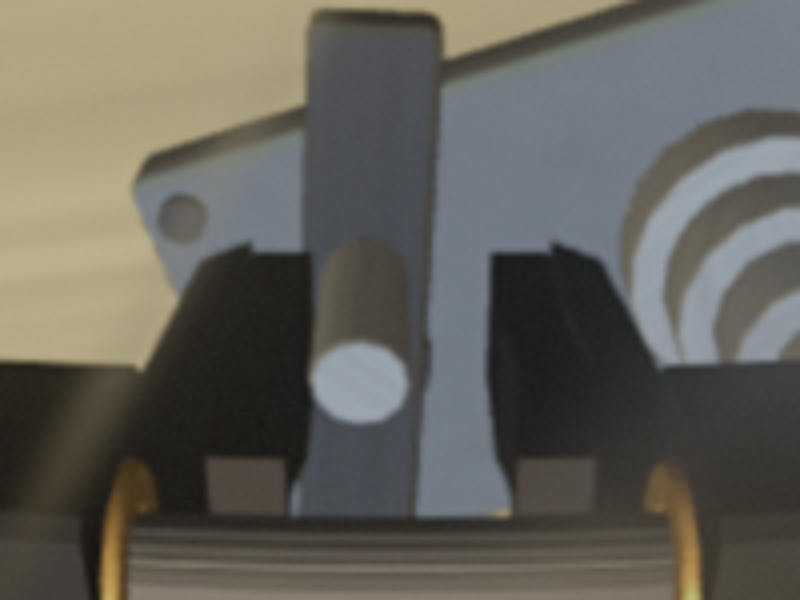

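The left pad is pushing the pin and the keeper follows. Continuing round.

>>> {"op": "step_arm", "data": {"targets": [{"x":5.3,"y":0.8,"z":0,"spin":5,"grip":0.75},{"x":5.3,"y":0.8,"z":0,"spin":5,"grip":0.75},{"x":5.3,"y":0.8,"z":0,"spin":5,"grip":0.75},{"x":5.3,"y":0.8,"z":0,"spin":5,"grip":0.75},{"x":5.3,"y":0.8,"z":0,"spin":5,"grip":0.75}]}}

```text
time: 19.5
tcp_pos: [0.5715, -0.1007, 0.1139]
tcp_rot: [2.772, 1.478, -0.001]
contact_force: [1.1, -2.0, -0.5]
grip_width: 0.0221
```

>>> {"op": "step_arm", "data": {"targets": [{"x":5.3,"y":0.8,"z":0,"spin":5,"grip":0.75},{"x":5.3,"y":0.8,"z":0,"spin":5,"grip":0.75},{"x":5.3,"y":0.8,"z":0,"spin":5,"grip":0.75},{"x":5.3,"y":0.8,"z":0,"spin":5,"grip":0.75},{"x":0,"y":0,"z":0,"spin":0,"grip":0.75}]}}

```text
time: 19.92
tcp_pos: [0.5882, -0.0866, 0.1138]
tcp_rot: [2.986, 0.976, 0.0]
contact_force: [-0.5, -0.3, -0.3]
grip_width: 0.022
```

Run:
```python
from h import *
kp()
p,d=get_image("wrist");save("w16.png",cv2.resize(p[200:350,180:380],None,fx=4,fy=4))
```

```text
t 19.92 tool yaw 36.19 TCP polar r 61.34696246987412 theta deg 21.214273690115533 pivot in tool [-4.3 61.2  0. ] F [-0.5 -0.3 -0.3] w 0.02203292403166069 z 0.1137664274859345
```

View pics/w16.png

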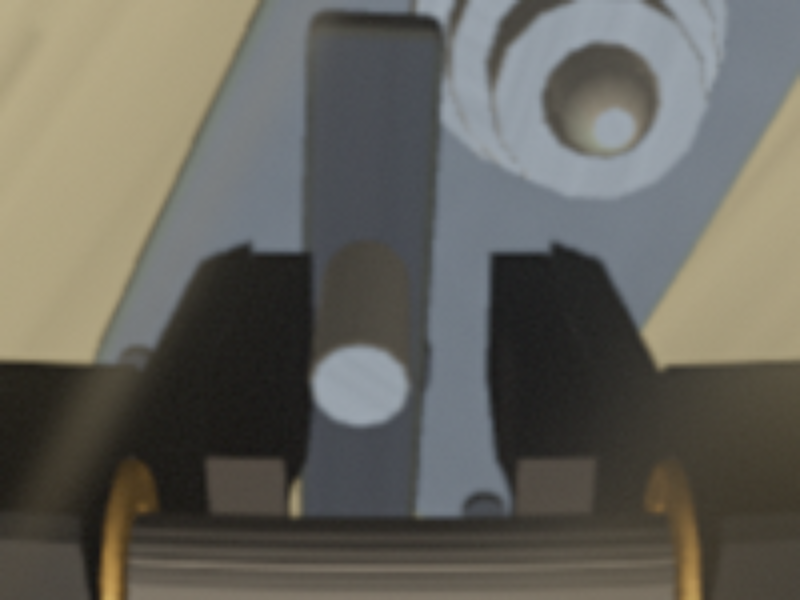

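>>> {"op": "step_arm", "data": {"targets": [{"x":5.3,"y":0.7,"z":0,"spin":5,"grip":0.75},{"x":5.3,"y":0.7,"z":0,"spin":5,"grip":0.75},{"x":5.3,"y":0.7,"z":0,"spin":5,"grip":0.75},{"x":5.3,"y":0.7,"z":0,"spin":5,"grip":0.75},{"x":0,"y":0,"z":0,"spin":0,"grip":0.75}]}}

```text
time: 20.38
tcp_pos: [0.6079, -0.0791, 0.1137]
tcp_rot: [-3.11, -0.444, 0.0]
contact_force: [0.1, -0.7, -0.7]
grip_width: 0.0217
```

>>> {"op": "step_arm", "data": {"targets": [{"x":2.2,"y":0.2,"z":0,"spin":2,"grip":0.75},{"x":1.1,"y":0.1,"z":0,"spin":1,"grip":0.75},{"x":0,"y":0,"z":0,"spin":0,"grip":0.75}]}}

```text
time: 20.63
tcp_pos: [0.6106, -0.0786, 0.1137]
tcp_rot: [-3.12, -0.366, 0.001]
contact_force: [0.2, -0.8, -1.1]
grip_width: 0.0223
```

>>> {"op": "step_arm", "data": {"targets": [{"x":1.1,"y":0.1,"z":0,"spin":1,"grip":0.75},{"x":0,"y":0,"z":0,"spin":0,"grip":0.75},{"x":0,"y":0,"z":0,"spin":0,"grip":0.75}]}}

```text
time: 20.88
tcp_pos: [0.6119, -0.0783, 0.1138]
tcp_rot: [-3.124, -0.336, 0.0]
contact_force: [-0.7, 0.3, -1.1]
grip_width: 0.0221
```

Run:
```python
from h import *
kp()
p,d=get_image("wrist");save("w17.png",cv2.resize(p[200:350,180:380],None,fx=4,fy=4))
```

```text
t 20.88 tool yaw 12.26 TCP polar r 60.907475012104506 theta deg 357.5447692988842 pivot in tool [-3.9 60.8 -0. ] F [-0.7  0.3 -1.1] w 0.022094541919198723 z 0.11379773795801759
```

View pics/w17.png

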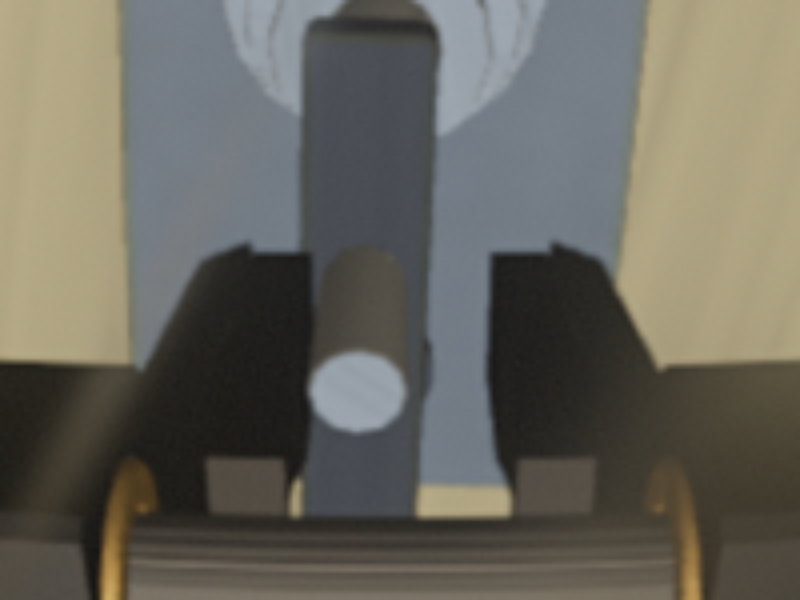

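>>> {"op": "step_arm", "data": {"targets": [{"x":1,"y":0,"z":0,"spin":1,"grip":0.75},{"x":0,"y":0,"z":0,"spin":0,"grip":0.75},{"x":0,"y":0,"z":0,"spin":0,"grip":0.75}]}}

```text
time: 21.18
tcp_pos: [0.6128, -0.0781, 0.1138]
tcp_rot: [3.127, 0.307, -0.001]
contact_force: [-2.6, -1.0, 0.5]
grip_width: 0.0222
```

>>> {"op": "step_arm", "data": {"targets": [{"x":1,"y":0,"z":0,"spin":0,"grip":0.75},{"x":0,"y":0,"z":0,"spin":0,"grip":0.75},{"x":0,"y":0,"z":0,"spin":0,"grip":0.75}]}}

```text
time: 21.43
tcp_pos: [0.6129, -0.078, 0.1137]
tcp_rot: [3.127, 0.307, -0.005]
contact_force: [-7.1, -3.0, 2.0]
grip_width: 0.0224
```

>>> {"op": "step_arm", "data": {"targets": [{"x":0.6,"y":0,"z":0,"spin":0,"grip":0.75},{"x":0,"y":0,"z":0,"spin":0,"grip":0.75},{"x":0,"y":0,"z":0,"spin":0,"grip":0.75}]}}

```text
time: 21.68
tcp_pos: [0.613, -0.078, 0.1137]
tcp_rot: [3.127, 0.307, -0.007]
contact_force: [-10.1, -3.0, 4.0]
grip_width: 0.0221
```

The force rose from about 1 N to 10.5 N while the tool moved only 0.1 mm, so the keeper is hard against its stop. I'll centre the jaws on the pin and rise.

>>> {"op": "step_arm", "data": {"targets": [{"x":-2.5,"y":0,"z":0,"spin":0,"grip":0.75},{"x":-2.5,"y":0,"z":0,"spin":0,"grip":0.65},{"x":0,"y":0,"z":0,"spin":0,"grip":0.6},{"x":0,"y":0,"z":0,"spin":0,"grip":0.6},{"x":0,"y":0,"z":0,"spin":0,"grip":0.6}]}}

```text
time: 22.1
tcp_pos: [0.6099, -0.0785, 0.1139]
tcp_rot: [-3.127, -0.307, -0.001]
contact_force: [-0.1, -0.3, -0.4]
grip_width: 0.0353
```

>>> {"op": "step_arm", "data": {"targets": [{"x":0,"y":0,"z":-10,"spin":0,"grip":0.6},{"x":0,"y":0,"z":-25,"spin":0,"grip":0.6},{"x":0,"y":0,"z":-35,"spin":0,"grip":0.6},{"x":0,"y":0,"z":-35,"spin":0,"grip":0.6},{"x":0,"y":0,"z":-10,"spin":0,"grip":0.6}]}}

```text
time: 22.52
tcp_pos: [0.611, -0.0789, 0.2353]
tcp_rot: [3.123, 0.306, 0.013]
contact_force: [-0.1, 0.2, 1.5]
grip_width: 0.0352
```

>>> {"op": "step_arm", "data": {"targets": [{"x":-25,"y":-20,"z":0,"spin":0,"grip":0.6},{"x":-35,"y":-15,"z":0,"spin":0,"grip":0.6},{"x":-40,"y":0,"z":0,"spin":0,"grip":0.6},{"x":-40,"y":0,"z":0,"spin":0,"grip":0.6},{"x":-25,"y":0,"z":0,"spin":0,"grip":0.6}]}}

```text
time: 22.93
tcp_pos: [0.438, -0.0759, 0.2292]
tcp_rot: [3.126, 0.307, -0.001]
contact_force: [1.0, 0.0, 0.2]
grip_width: 0.035
```

>>> {"op": "step_arm", "data": {"targets": [{"x":0,"y":0,"z":0,"spin":0,"grip":0.6},{"x":0,"y":0,"z":0,"spin":0,"grip":0.6},{"x":0,"y":0,"z":0,"spin":0,"grip":0.6}]}}

```text
time: 23.18
tcp_pos: [0.4418, -0.0765, 0.2293]
tcp_rot: [3.126, 0.306, 0.002]
contact_force: [0.5, 0.6, -0.6]
grip_width: 0.0353
```

Run:
```python
from h import *
print(observe()["tcp_pos"],observe()["contact_force"])
p,d=get_image("top");save("t18.png",p);save("t18c.png",cv2.resize(p[140:240,190:360],None,fx=4.7,fy=4.7,interpolation=cv2.INTER_CUBIC))
p,d=get_image("scene");save("s18.png",p);save("s18c.png",cv2.resize(p[160:320,170:340],None,fx=3.7,fy=3.7,interpolation=cv2.INTER_CUBIC))
```

```text
[ 0.44184026 -0.07650184  0.22928055] [ 0.50184493  0.5551388  -0.64170041]
```

View pics/t18c.png

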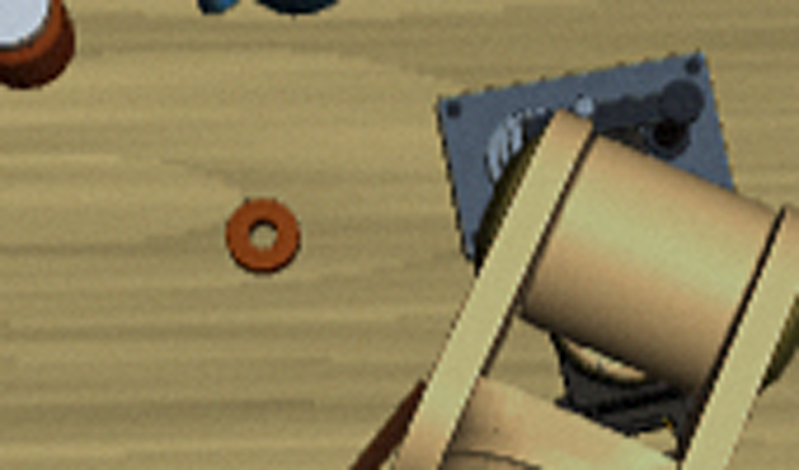

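View pics/s18c.png

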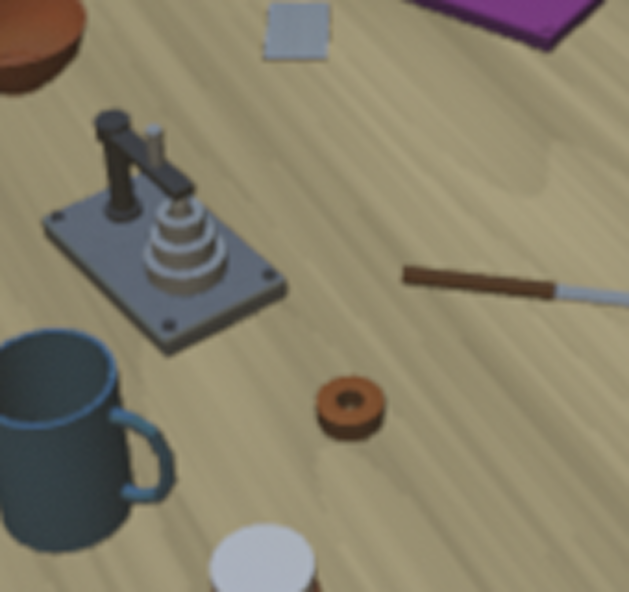

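View pics/s18.png

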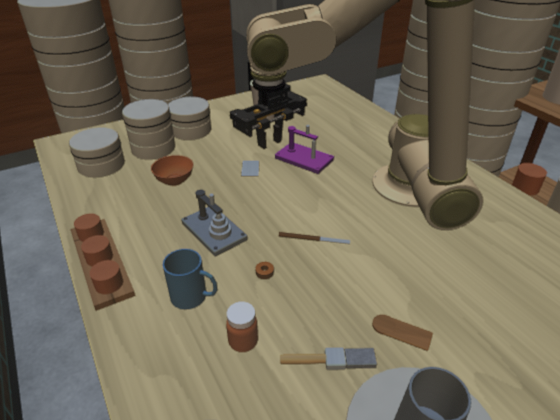

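The scene view shows the stack of three flat on the spindle, at crop (182,240). The keeper lies over the spindle's end, from crop (113,125) to (185,190), and the bystanders are unmoved. The arm is clear of everything, so I'm handing in.

Run:
```python
from plant import *
print(close_job())
```

```text
the job is handed in; nothing more can be done
None
```

The job is handed in at about 23 s of the 61 s allowed. I threaded the grey middle spacer and then the small one onto the spindle. I then straddled the keeper's pin with the jaws and pushed it about 90° clockwise to its stop.

- **Middle spacer:** its height at release was within about 0.2 mm of the seated height. I felt no contact force, so I confirmed it was seated from the pictures.
- **Small spacer:** it touched down at the expected height with 3.5 N of upward force.
- **Keeper:** at the stop, the force rose to about 10.5 N while the tool moved only 0.1 mm.
- **Final pictures:** the scene view shows three flat rings with the keeper across the spindle's end. The brown ring and the other bystanders in view look unmoved, and the gripper is well clear. The top camera's view of the stack was partly blocked by the arm, so the last check rests on the scene camera.
- **Disagreements:** the cameras differed by 1–2 mm, and I corrected for that from the wrist view before each insertion. The keeper pin appeared 2–3 mm from where I predicted, which the width of the gripper pads covered.

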